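Set up the recipe tablet on its snap-open stand

TASK

Get the recipe up for the cook: lift the folded stand across to the cork mat, set it down still folded in the middle of the mat, square to it with its hooked ledge towards you, and let go. Then take hold of its backrest and swing it up past the snap until it stands fully open. Last, lift the tablet out of the rack and set it gently on the ledge behind the two hooks, centred and leaning back on the backrest with its screen towards you; tip nothing over, and leave the jar, the storage box and the scale alone.

Things in the scene. Friction and masses are not known exactly. Their poses are not given: they have to be found in the camera images.
- stand: Loose fold-flat tablet stand, 0.8 kg, T-shaped dark steel base 14 mm thick on 3 mm feet: ledge bar across the front (x -82 to -42 mm, 170 mm along y), spine 46 mm wide running back to x = +75. Origin: middle of the underside; x from ledge to rear, y along the ledge, z up. Starts folded on the counter left or right of the mat, ledge roughly towards the robot.
- stand_grip (a point): Point on the stand's spine for carrying, near its balance point: stand frame (-6, 0, 10) mm. The spine's sides, 46 mm apart, face +y and -y (z 3 to 17 mm); they are free for 70 mm along x, between the ledge bar (ends at x = -42) and the folded backrest's rail (begins at x = +29).
- ledge (a point): Middle of the ledge bar's top, stand frame (-62, 0, 17) mm. The tablet's bottom edge stands on this bar. Two hooks rise from it at y = -55 and +55 mm: 24 mm wide, 5 mm thick, 15 mm tall, their rear faces at x = -71, so about 18 mm are free between them and the open backrest's front face.
- stand_hinge (a point): Middle of the backrest's hinge axis, stand frame (-45, 0, 18) mm; the axis runs along the stand's y. The backrest is a beech slat 40 mm wide, 8 mm thick. Open, its front face lies 8 mm in front of the axis and its top end (the rail) 86 mm along the face from the axis.
- rail (a point): Middle of the backrest's top rail: a round beech rod, 12 mm diameter, 150 mm long along the stand's y, 80 mm from the hinge axis; folded, its centre is 20 mm above the stand's underside. Pinch it from above 40 to 65 mm from its middle, where only the mat lies beneath; being round it turns between the fingers as the backrest swings.
- backrest (a joint): Backrest angle: 0 folded flat along the spine, growing as the rail swings up and forward over the ledge, 1.26 rad fully open (leaning back 18 degrees from upright). Over-centre spring: below about 0.55 rad it pulls shut (about 2 N at the rail to start it), beyond that it snaps on to the open stop and holds there with about 0.2 N m.
- mat: Cork mat fixed on the counter, 220 mm (x) by 260 mm (y), 3 mm thick. Origin: centre of its underside; its x points away from the robot, within its yaw. The stand goes on its middle with the stand's x along the mat's x.
- rack: Board rack fixed on the counter: bamboo foot 130 mm (x) by 180 mm (y) by 12 mm, wire loops 75 mm high, two small boards up to 92 mm high in the slots at x = +22 and +42 mm. Origin: centre of its underside; x points away from the robot, within its yaw. The tablet stands in the front slot (x = -35 mm, 14 mm wide between wires).
- tablet: Loose recipe tablet, 0.34 kg, 200 mm wide (y), 135 mm high (z), 10 mm thick (x). Origin: middle of its bottom edge; x points out of its back, z to its top edge, the screen faces -x. Starts upright in the rack's front slot, 12 mm above the counter, screen towards the robot; its top 70 mm stand clear of the wires.
- jar: Bystander: glass jar, 72 mm diameter, 110 mm tall, loose. Origin: centre of its underside.
- box: Bystander: clear storage box with a green lid, 150 x 200 x 79 mm, loose. Origin: centre of its underside.
- scale: Bystander: flat black kitchen scale, 150 x 190 x 22 mm, loose. Origin: centre of its underside.
Not all that is in view belongs to the job. Of the things that look like the tablet, the larger one is meant. Leave any purple look-alike of the stand alone.

How it is judged:
By the outcome, as a careful person would: the job done as asked, in the order asked, and still so for the second after the job is handed in, with the robot touching nothing.
It also fails if it takes over 70 s, if anything falls off the work surface, if the arm or the gripper's body presses on something with over 40 N, if the wrist force passes 120 N, or if a joint passes its speed limit or range.

ROBOT

A 7-joint arm with a two-finger parallel gripper is mounted at the origin on the work surface. World frame = base frame: x ahead of the robot, y to its left, z up, the work surface at z = 0. Lengths are in m, angles in degrees, forces in N, time in s.
With the tool pointing down it reaches from about 0.425 to 0.975 m from the base axis. Payload 16.7 kg.
Tool frame: the origin (TCP) lies at the very end of the fingers, on their centre line; the grasp point (between the pads) lies 19 mm behind it; z points along the fingers, y is the line along which they close (so a half turn about z gives the same grasp; the last joint's range is limited). The gripper opens to 85 mm and grips with 20 to 120 N. Pads are 22 mm wide; open, the fingers measure 114 mm over their backs; the gripper's body (76 mm by 85 mm) begins 54 mm behind the grasp point. The pads swing forward as they close: fully open they stand 13 mm farther back than shut.
Start: joints at [68.096, 24.414, 4.234, 92.017, -1.954, 63.644, -3.845], TCP at [0.156, -0.657, 0.231] pointing down, gripper open.
Joint ranges: [-163.25, 163.25], [-28.42, 122.38], [-70.27, 78.77], [12.13, 141.07], [-58.53, 238.53], [9.26, 117.41], [-156.51, 156.51]. Speed limits (degrees/s): [108.29, 108.29, 136.94, 136.94, 172.46, 172.46, 172.46].

INTERFACE

Orientations are given as a 3x3 rotation matrix whose columns are the frame's x, y, z axes.
In Python, from workcell import arm gives the robot as it stands.
- The arm moves only by the tool move_arm, never from a script. Its argument "moves" is a list of rows, each an object of numbers: "dx", "dy", "dz": the shift along the tool's x, y, z in units of 300 mm (1.0 is 300 mm); "wx", "wy", "wz": the turn, a rotation vector about the tool's x, y, z in units of pi/4 rad (1.0 is pi/4 rad); "fingers": the opening, from -1 (shut) to 1 (fully open), so that 0 is half open. A call has 1 to 5 rows; each row shifts and turns the commanded pose from where the row before left it, along the tool's axes as they then stand; what a row does not reach is not made up. A row lasts 1/12 s, in which the tool goes at most 41.7 mm and 7.16 degrees, less where a joint would pass 70% of its speed; a pose out of reach is approached as far as the arm can. A call with a number of a shift or a turn outside -1 to 1 is refused whole. A call with a gripper value outside its range is refused whole. The fingers move at their own pace and stop on an object; "grip_force" is the grip in N (left out, the last holds). Time passes only in rows, so rows that do not move let the fingers close. It gives the time, the measured TCP pose, the force, the opening and the grip force at its end, in the units of the state.
- arm.get_state(): the state, without advancing time (a new reading comes with each control period).
- arm.snapshot(name): name is "scene" or "side" or "wrist"; returns a dict with "image" (480x640x3 uint8, blue, green, red), "fx", "fy", "cx", "cy" (pixels), "R" (3x3) and "t" (3): a world point X has camera coordinates R X + t. Camera axes: x right, y down, z forward; pixel columns grow to the right and rows downward; lengths in m; the calibration is good to about 2 mm. The wrist camera is an equidistant fisheye: a pixel r from the principal point sees the ray r / f radians off the axis. A picture is of the moment at which its call begins. There is no depth.
- arm.finish_job(): hands the job in; it is judged then, once.
The state is a dict: "time": time; "joint_positions": joint angles; "joint_velocities": joint speeds; "joint_efforts": joint torques, N m; "ee_pos": TCP position; "eef_rot": TCP orientation; "ft_force": force on the tool from outside, world axes, zero at the start; "ft_torque": the same for the moment, N m; "grip_width": finger opening in m; "grip_force": force on a finger pad.
Only numpy, scipy, OpenCV 4.12 (cv2) and the standard library are available. Lean on these libraries where they do the work, as an engineer would, in place of code of your own. Each camera call takes 0.05 s, during which the arm holds its last target. There are 200 camera calls.

## Working session

There is one attempt and no reset: what is moved stays moved. The work goes in short steps, Python scripts to look and compute and a tool call to move; the robot and the scene stay as the last step left them, time stands still between calls to the robot, and variables do not carry over. Pictures are saved under pics/ and viewed, at most 10 in all, crops included, and the job is handed in when it is done.

Besides the shell and the picture viewer there is one more tool, called after "Call:" as a command line: name --argument value ..., lists and objects as JSON in quotes. move_arm: Moves the arm, as the interface text tells. Its arguments: {"type":"object","properties":{"moves":{"type":"array"},"grip_force":{"type":"number"}},"required":["moves"]}

```bash
ls; mkdir -p pics
cat > h.py <<'E'
import numpy as np, cv2, json
from workcell import arm
def snap(n,f=None):
    s=arm.snapshot(n); s['R']=np.array(s['R']); s['t']=np.array(s['t'])
    if f: cv2.imwrite('pics/'+f,s['image'])
    return s
def ray(s,u,v):
    d=np.array([(u-s['cx'])/s['fx'],(v-s['cy'])/s['fy'],1.]); return -s['R'].T@s['t'], s['R'].T@d
def plane(s,u,v,z):
    o,d=ray(s,u,v); return o+d*(z-o[2])/d[2]
def proj(s,X):
    c=s['R']@np.array(X)+s['t']; return c[:2]/c[2]*[s['fx'],s['fy']]+[s['cx'],s['cy']]
E
python3 - <<'E'
from h import *
for n in('scene','side'):
    s=snap(n,n+'0.png'); print(n,s['fx'],s['cx'],s['cy'],-s['R'].T@s['t'],s['R'].round(3).tolist())
st=arm.get_state(); print(st)
E
```

```text
pics
scene 575.7950420567391 317.6039994897846 245.46015334004886 [ 1.23587409 -0.58895541  1.09704354] [[0.617, 0.787, 0.005], [0.6, -0.467, -0.65], [-0.509, 0.404, -0.76]]
side 533.7990046205501 317.49318511070305 247.24826965537198 [0.17048904 1.07790272 0.84083864] [[-0.954, -0.298, -0.02], [-0.149, 0.533, -0.833], [0.259, -0.792, -0.553]]
{'time': 0.1, 'joint_positions': array([68.09642398, 24.44538458,  4.23081136, 92.04665963, -1.9543845 ,
       63.64309714, -3.84464677]), 'joint_velocities': array([ 0.04328626, -0.16992801,  0.08081178, -0.10050272, -0.04283523,
       -0.13564674,  0.02534306]), 'joint_efforts': array([ 8.11433187e-03, -9.51538467e+01,  3.77163202e+00, -4.64396811e+01,
        1.95730990e-02,  6.47433350e-03, -1.37939622e-06]), 'ee_pos': array([ 0.15562397, -0.65645745,  0.23070297]), 'eef_rot': array([[ 9.73032841e-01,  2.30666410e-01, -3.13277605e-04],
       [ 2.30666615e-01, -9.73032271e-01,  1.05436892e-03],
       [-6.16217262e-05, -1.09819827e-03, -9.99999395e-01]]), 'ft_force': array([ 0.48642399,  0.59192016, -0.03861087]), 'ft_torque': array([-0.02220428,  0.00283534,  0.01459532]), 'grip_force': 0.0, 'grip_width': 0.0855206195920373}
```

View pics/scene0.png

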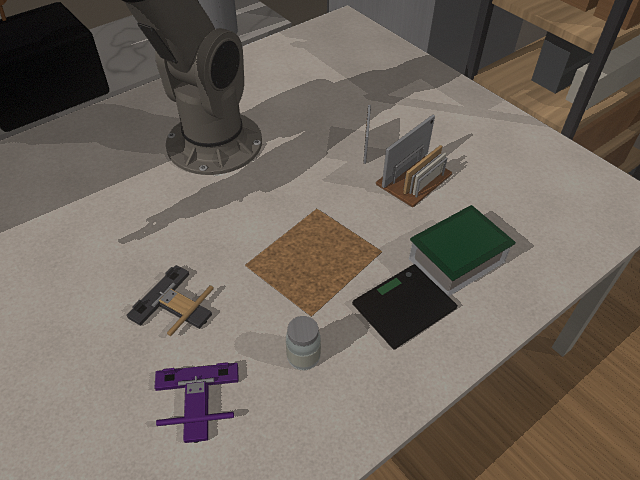

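View pics/side0.png

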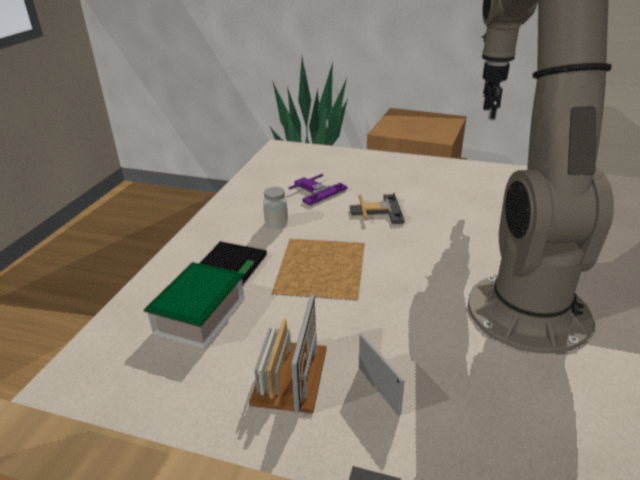

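The scene view shows the mat at (315,262), the stand at (172,300), the purple look-alike at (197,400), the rack with the tablet at (412,155) and the smaller tablet at (367,135). The side view agrees with this: stand (380,210), mat (320,268), tablet (305,350).

Run:
```python
from h import *
sc=snap('scene'); sd=snap('side')
a=cv2.resize(sc['image'][255:345,115:225],None,fx=3.6,fy=3.6,interpolation=cv2.INTER_CUBIC)
b=cv2.resize(sc['image'][100:212,350:462],None,fx=3.5,fy=3.5,interpolation=cv2.INTER_CUBIC)
c=cv2.resize(sd['image'][185:230,340:415],None,fx=5,fy=5,interpolation=cv2.INTER_CUBIC)
d=cv2.resize(sd['image'][290:415,240:415],None,fx=2,fy=2,interpolation=cv2.INTER_CUBIC)
I=np.zeros((600,800,3),np.uint8)
for im,(x,y) in((a,(0,0)),(b,(400,0)),(c,(0,330)),(d,(400,392))):
    im=im[:600-y,:800-x]; I[y:y+im.shape[0],x:x+im.shape[1]]=im
cv2.imwrite('pics/crop.png',I)
def quad(m):
    c=max(cv2.findContours(m.astype(np.uint8),0,1)[0],key=cv2.contourArea)
    h=cv2.convexHull(c); e=.01
    while len(q:=cv2.approxPolyDP(h,e*cv2.arcLength(h,1),1))>4: e+=.005
    return q[:,0],cv2.contourArea(c)
for s,box in((sc,(200,320,240,390)),(sd,(230,305,265,375))):
    hsv=cv2.cvtColor(s['image'],cv2.COLOR_BGR2HSV); m=np.zeros((480,640),bool); r0,r1,c0,c1=box
    m[r0:r1,c0:c1]=(hsv[r0:r1,c0:c1,1]>90)&(hsv[r0:r1,c0:c1,0]<25)
    q,A=quad(m); P=np.array([plane(s,u,v,.003)[:2] for u,v in q]); print('mat',q.tolist(),P.round(4).tolist(),P.mean(0),[np.linalg.norm(P[i]-P[i-1]).round(4) for i in range(4)])
for s,box in((sc,(280,340,160,220)),(sd,(190,225,345,380))):
    hsv=cv2.cvtColor(s['image'],cv2.COLOR_BGR2HSV); r0,r1,c0,c1=box
    m=((hsv[r0:r1,c0:c1,1]>80)&(hsv[r0:r1,c0:c1,0]<28)&(hsv[r0:r1,c0:c1,0]>8)&(hsv[r0:r1,c0:c1,2]>70))
    cs=max(cv2.findContours(m.astype(np.uint8),0,1)[0],key=cv2.contourArea)
    print('beech',cv2.contourArea(cs),(cv2.convexHull(cs)[:,0]+[c0,r0]).tolist())
```

```text
mat [[317, 209], [381, 251], [310, 315], [245, 265]] [[0.4035, 0.0695], [0.6149, 0.1056], [0.6565, -0.1489], [0.445, -0.185]] [ 0.52996853 -0.03971032] [np.float64(0.2579), np.float64(0.2144), np.float64(0.2579), np.float64(0.2146)]
mat [[289, 240], [363, 243], [357, 298], [272, 293]] [[0.6536, -0.1356], [0.4435, -0.1776], [0.4005, 0.069], [0.6109, 0.1083]] [ 0.52712725 -0.03398106] [np.float64(0.2475), np.float64(0.2142), np.float64(0.2503), np.float64(0.214)]
beech 598.5 [[211, 286], [212, 287], [212, 289], [206, 296], [179, 326], [170, 335], [169, 335], [167, 333], [160, 302], [160, 300], [171, 289], [209, 286]]
beech 185.0 [[360, 195], [378, 202], [379, 204], [379, 209], [378, 210], [366, 219], [365, 219], [364, 218], [362, 213], [360, 205], [359, 197], [359, 195]]
```

View pics/crop.png

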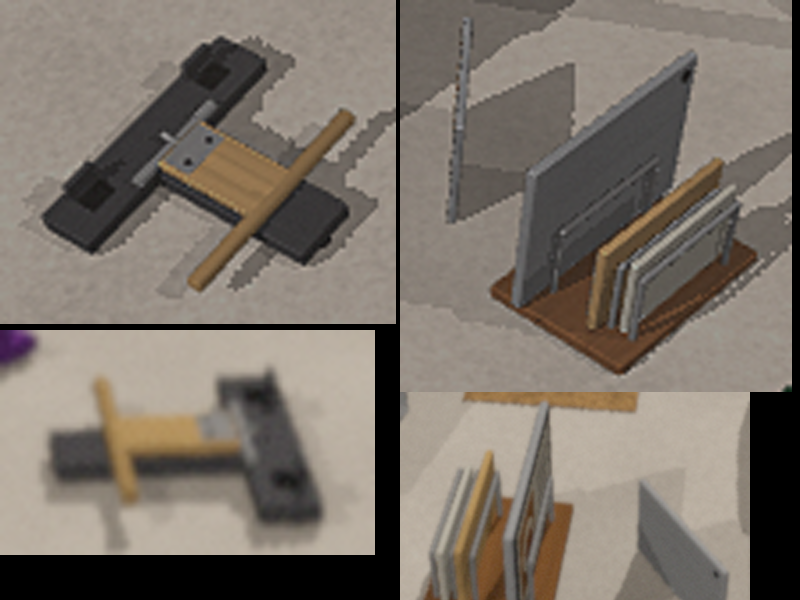

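The crops show the stand's rail ends at scene (211.7,287.2) and (169.2,333.9), and at side (360.2,195.2) and (366,218.4). The tablet's top corners are at scene (432.9,116.6) and (387.1,149.1), and at side (313,295.5) and (295.5,361.5).

Run:
```python
from h import *
sc=snap('scene'); sd=snap('side')
def tri(p,q):
    A=[];b=[]
    for s,(u,v) in((sc,p),(sd,q)):
        o,d=ray(s,u,v); d/=np.linalg.norm(d); M=np.eye(3)-np.outer(d,d); A.append(M); b.append(M@o)
    return np.linalg.lstsq(np.vstack(A),np.hstack(b),rcond=None)[0].round(4)
def ln(n,a,b): 
    v=b-a; print(n,a.round(4),b.round(4),'mid',((a+b)/2).round(4),'len',np.linalg.norm(v).round(4),'yaw',np.degrees(np.arctan2(-v[0],v[1])).round(2))
# y- end to y+ end
ln('rail sc',plane(sc,169.2,333.9,.02),plane(sc,211.7,287.2,.02))
ln('rail sd',plane(sd,360.2,195.2,.02),plane(sd,366,218.4,.02))
ln('rail tri',tri((169.2,333.9),(360.2,195.2)),tri((211.7,287.2),(366,218.4)))
c=lambda x,y:(115+x/3.6,255+y/3.6)
ln('bar front',plane(sc,*c(46,218),.017),plane(sc,*c(218,42),.017))
ln('bar rear',plane(sc,*c(95,240),.017),plane(sc,*c(265,62),.017))
ln('tab sc',plane(sc,387.1,149.1,.147),plane(sc,432.9,116.6,.147))
ln('tab sd',plane(sd,313,295.5,.147),plane(sd,295.5,361.5,.147))
ln('tab tri',tri((387.1,149.1),(313,295.5)),tri((432.9,116.6),(295.5,361.5)))
e=lambda x,y:(350+(x-400)/3.5,100+y/3.5)
ln('rack rear',plane(sc,*e(620,370),.012),plane(sc,*e(757,257),.012)); print(plane(sc,*e(493,293),.012))
mc=[[317,209],[381,251],[310,315],[245,265]]; md=[[357,298],[272,293],[289,240],[363,243]]
M=np.array([tri(a,b) for a,b in zip(mc,md)]); print(M.tolist(),M.mean(0))
ln('mat tri',(M[2]+M[3])/2,(M[0]+M[1])/2)
print(arm.get_state()['joint_positions'])
```

```text
rail sc [ 0.5164 -0.4268  0.02  ] [ 0.465  -0.2883  0.02  ] mid [ 0.4907 -0.3576  0.02  ] len 0.1477 yaw 20.36
rail sd [ 0.512  -0.4262  0.02  ] [ 0.4605 -0.2867  0.02  ] mid [ 0.4862 -0.3564  0.02  ] len 0.1487 yaw 20.26
rail tri [ 0.5136 -0.4271  0.0184] [ 0.462  -0.2882  0.0181] mid [ 0.4878 -0.3577  0.0183] len 0.1482 yaw 20.38
bar front [ 0.4153 -0.476   0.017 ] [ 0.3576 -0.3238  0.017 ] mid [ 0.3865 -0.3999  0.017 ] len 0.1628 yaw 20.76
bar rear [ 0.4486 -0.4595  0.017 ] [ 0.3915 -0.3076  0.017 ] mid [ 0.42   -0.3836  0.017 ] len 0.1623 yaw 20.61
tab sc [0.4559 0.2534 0.147 ] [0.4323 0.4419 0.147 ] mid [0.4441 0.3476 0.147 ] len 0.1899 yaw 7.12
tab sd [0.4503 0.2594 0.147 ] [0.4234 0.4459 0.147 ] mid [0.4368 0.3526 0.147 ] len 0.1885 yaw 8.23
tab tri [0.4523 0.2561 0.1437] [0.4268 0.4446 0.1436] mid [0.4396 0.3504 0.1436] len 0.1902 yaw 7.7
rack rear [0.5559 0.2712 0.012 ] [0.5323 0.4454 0.012 ] mid [0.5441 0.3583 0.012 ] len 0.1758 yaw 7.71
[0.43453409 0.25180722 0.012     ]
[[0.4016, 0.0695, 0.0025], [0.6128, 0.1065, 0.0009], [0.6555, -0.1458, -0.0028], [0.4439, -0.1835, -0.0002]] [ 5.2845e-01 -3.8325e-02  1.0000e-04]
mat tri [ 0.5497 -0.1647 -0.0015] [0.5072 0.088  0.0017] mid [ 5.284e-01 -3.830e-02  1.000e-04] len 0.2562 yaw 9.55
[68.09615038 24.42850928  4.23448359 92.02629915 -1.95318546 63.64441315
 -3.84487125]
```

Call:
move_arm --moves '[{"dx": 0.1,"dy": -0.06,"dz": 0.02},{"dx": 0.1,"dy": -0.06,"dz": 0.02},{"dx": 0.1,"dy": -0.06,"dz": 0.02},{"dx": 0.1,"dy": -0.06,"dz": 0.02},{"dx": 0.1,"dy": -0.06,"dz": 0.02}]'

```text
schema error: expected keys dx, dy, dz, wx, wy, wz, fingers
```

Call:
move_arm --moves '[{"dx": 0.1,"dy": -0.06,"dz": 0.02},{"dx": 0.1,"dy": -0.06,"dz": 0.02},{"dx": 0.1,"dy": -0.06,"dz": 0.02},{"dx": 0.1,"dy": -0.06,"dz": 0.02},{"dx": 0.1,"dy": -0.06,"dz": 0.02}]'

```text
schema error: expected keys dx, dy, dz, wx, wy, wz, fingers
```

Call:
move_arm --moves '[{"dx": 0.1,"dy": -0.06,"dz": 0.02},{"dx": 0.08,"dy": -0.04,"dz": 0.02},{"wz": -0.1},{"wz": -0.06},{"dx": 0}]'

```text
schema error: expected keys dx, dy, dz, wx, wy, wz, fingers
```

Run:
```python
from h import *
s=snap('wrist','w1.png'); st=arm.get_state(); print(st['ee_pos'],st['eef_rot'].round(4).tolist(),st['joint_positions'])
print(s['fx'],s['cx'],s['cy'],-s['R'].T@s['t'],s['R'].round(3).tolist())
```

```text
[ 0.15568025 -0.65667879  0.23114384] [[0.973, 0.2306, -0.0001], [0.2306, -0.973, 0.0003], [0.0, -0.0003, -1.0]] [68.09608075 24.42259884  4.23288281 92.02402425 -1.95378583 63.64533139
 -3.84625723]
371.64829954431775 315.8654885987654 237.84768924851176 [ 0.23203477 -0.63696065  0.37309241] [[0.23, -0.973, -0.001], [-0.926, -0.219, 0.306], [-0.298, -0.07, -0.952]]
```

View pics/w1.png

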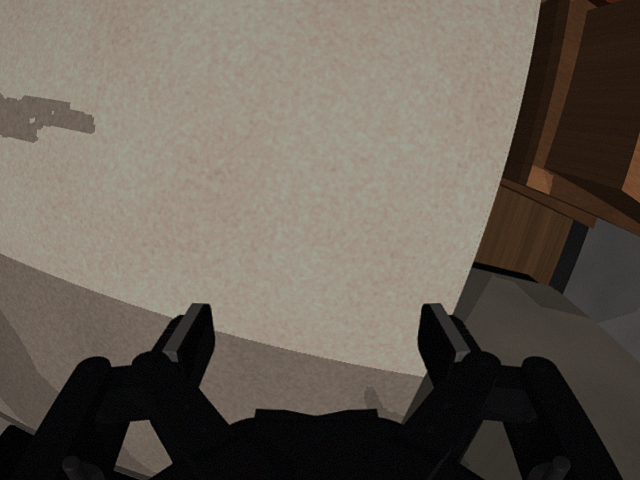

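The keys must all be given, so the arm has not moved; this wrist picture shows only bare counter and the open fingers.

Call:
move_arm --moves '[{"dx": 0.1,"dy": -0.06,"dz": 0.02,"wx": 0,"wy": 0,"wz": 0,"fingers": 1},{"dx": 0.1,"dy": -0.06,"dz": 0.02,"wx": 0,"wy": 0,"wz": 0,"fingers": 1},{"dx": 0.1,"dy": -0.06,"dz": 0.02,"wx": 0,"wy": 0,"wz": 0,"fingers": 1},{"dx": 0.1,"dy": -0.06,"dz": 0.02,"wx": 0,"wy": 0,"wz": 0,"fingers": 1},{"dx": 0.1,"dy": -0.06,"dz": 0.02,"wx": 0,"wy": 0,"wz": 0,"fingers": 1}]'

```text
time: 0.77
ee_pos: [0.2818, -0.5333, 0.2011]
eef_rot: [[0.973, 0.23, 0.0], [0.23, -0.973, -0.0], [0.0, 0.0, -1.0]]
ft_force: [0.7, -0.5, -0.0]
grip_width: 0.0854
grip_force: 0.0
```

Call:
move_arm --moves '[{"dx": 0.1,"dy": -0.06,"dz": 0.02,"wx": 0,"wy": 0,"wz": 0,"fingers": 1},{"dx": 0.1,"dy": -0.06,"dz": 0.02,"wx": 0,"wy": 0,"wz": 0,"fingers": 1},{"dx": 0.1,"dy": -0.06,"dz": 0.02,"wx": 0,"wy": 0,"wz": 0,"fingers": 1},{"dx": 0.1,"dy": -0.06,"dz": 0.02,"wx": 0,"wy": 0,"wz": 0,"fingers": 1},{"dx": 0.1,"dy": -0.06,"dz": 0.02,"wx": 0,"wy": 0,"wz": 0,"fingers": 1}]'

```text
time: 1.18
ee_pos: [0.4071, -0.4111, 0.1713]
eef_rot: [[0.973, 0.23, 0.0], [0.23, -0.973, -0.0], [0.0, 0.0, -1.0]]
ft_force: [0.3, -1.1, -0.8]
grip_width: 0.0855
grip_force: 0.0
```

Call:
move_arm --moves '[{"dx": 0.1,"dy": -0.06,"dz": 0.02,"wx": 0,"wy": 0,"wz": 0,"fingers": 1},{"dx": 0.08,"dy": -0.04,"dz": 0.02,"wx": 0,"wy": 0,"wz": 0,"fingers": 1},{"dx": 0,"dy": 0,"dz": 0,"wx": 0,"wy": 0,"wz": -0.1,"fingers": 1},{"dx": 0,"dy": 0,"dz": 0,"wx": 0,"wy": 0,"wz": -0.06,"fingers": 1},{"dx": 0,"dy": 0,"dz": 0,"wx": 0,"wy": 0,"wz": 0,"fingers": 1}]'

```text
time: 1.6
ee_pos: [0.4521, -0.3703, 0.1592]
eef_rot: [[0.935, 0.354, -0.0], [0.354, -0.935, 0.0], [-0.0, -0.0, -1.0]]
ft_force: [-0.4, -0.2, 0.3]
grip_width: 0.0853
grip_force: 0.0
```

Run:
```python
from h import *
s=snap('wrist','w2.png'); st=arm.get_state(); print(st['ee_pos'],st['eef_rot'].round(4).tolist(),st['joint_positions'])
```

```text
[ 0.45176344 -0.37077051  0.15930343] [[0.9367, 0.3502, 0.0], [0.3502, -0.9367, 0.0001], [0.0, -0.0001, -1.0]] [ 38.0284575   20.5259043   -6.13224857 107.49970555   2.71561295
  52.11475149 -38.8886911 ]
```

View pics/w2.png

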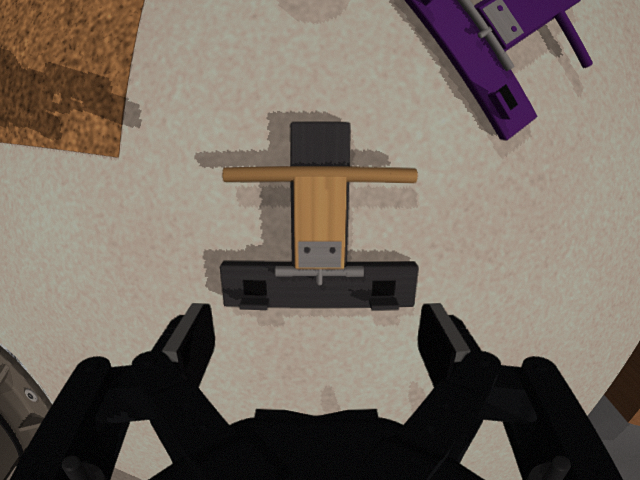

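The wrist view shows the stand square to the tool: rail ends (222,175) and (417,176), spine rear end (291–350,122), ledge bar rear corners (221,262) and (418,262).

```bash
cat >> h.py <<'E'
def wray(s,u,v,z):
    p=np.array([u-s['cx'],v-s['cy']]); r=np.hypot(*p); th=r/s['fx']
    d=s['R'].T@np.array([*(p/r*np.sin(th)),np.cos(th)]); o=-s['R'].T@s['t']; return o+d*(z-o[2])/d[2]
def tool(st,P): return (np.array(st['eef_rot']).T@(np.array(P)-st['ee_pos']))*1000
E
python3 - <<'E'
from h import *
s=snap('wrist'); st=arm.get_state()
for n,u,v,z in(('rail',222,175,.02),('rail',417,176,.02),('bar rear',221,262,.017),('bar rear',418,262,.017),('spine end',291,122,.017),('spine end',350,122,.017)):
    P=wray(s,u,v,z); print(n,P.round(4),tool(st,P).round(1))
E
```

```text
rail [ 0.463  -0.2869  0.02  ] [ 40.  -74.8 139.3]
rail [ 0.5155 -0.4293  0.02  ] [ 39.6  77.  139.3]
bar rear [ 0.3916 -0.3062  0.017 ] [-33.6 -81.6 142.3]
bar rear [ 0.4496 -0.4617  0.017 ] [-33.5  84.3 142.3]
spine end [ 0.5189 -0.3239  0.017 ] [ 79.5 -20.7 142.3]
spine end [ 0.5346 -0.3655  0.017 ] [ 79.7  23.8 142.3]
```

Call:
move_arm --moves '[{"dx": 0,"dy": 0.004,"dz": 0.1,"wx": 0,"wy": 0,"wz": 0,"fingers": 1},{"dx": 0,"dy": 0,"dz": 0.12,"wx": 0,"wy": 0,"wz": 0,"fingers": 1},{"dx": 0,"dy": 0,"dz": 0.12,"wx": 0,"wy": 0,"wz": 0,"fingers": 1},{"dx": 0,"dy": 0,"dz": 0.1,"wx": 0,"wy": 0,"wz": 0,"fingers": 1},{"dx": 0,"dy": 0,"dz": 0.05,"wx": 0,"wy": 0,"wz": 0,"fingers": 1}]'

```text
time: 2.12
ee_pos: [0.4503, -0.3713, 0.0089]
eef_rot: [[0.937, 0.348, -0.003], [0.348, -0.937, 0.002], [-0.002, -0.003, -1.0]]
ft_force: [-0.7, 1.3, -0.6]
grip_width: 0.0856
grip_force: 0.0
```

Call:
move_arm --moves '[{"dx": 0,"dy": 0,"dz": 0.02,"wx": 0,"wy": 0,"wz": 0,"fingers": 1},{"dx": 0,"dy": 0,"dz": 0.01,"wx": 0,"wy": 0,"wz": 0,"fingers": 0.5},{"dx": 0,"dy": 0,"dz": 0,"wx": 0,"wy": 0,"wz": 0,"fingers": 0},{"dx": 0,"dy": 0,"dz": 0,"wx": 0,"wy": 0,"wz": 0,"fingers": -0.3},{"dx": 0,"dy": 0,"dz": 0,"wx": 0,"wy": 0,"wz": 0,"fingers": -1}]' --grip_force 60

```text
time: 2.53
ee_pos: [0.4528, -0.3726, 0.0051]
eef_rot: [[0.937, 0.35, 0.002], [0.35, -0.937, -0.001], [0.001, 0.002, -1.0]]
ft_force: [-0.2, 0.4, 4.6]
grip_width: 0.0445
grip_force: 60.5
```

Call:
move_arm --moves '[{"dx": 0,"dy": 0,"dz": 0,"wx": 0,"wy": 0,"wz": 0,"fingers": -1},{"dx": 0,"dy": 0,"dz": 0,"wx": 0,"wy": 0,"wz": 0,"fingers": -1},{"dx": 0,"dy": 0,"dz": 0,"wx": 0,"wy": 0,"wz": 0,"fingers": -1},{"dx": 0,"dy": 0,"dz": 0,"wx": 0,"wy": 0,"wz": 0,"fingers": -1}]'

```text
time: 2.87
ee_pos: [0.4529, -0.3726, 0.0051]
eef_rot: [[0.937, 0.35, 0.002], [0.35, -0.937, -0.002], [0.001, 0.002, -1.0]]
ft_force: [-1.6, 1.4, 6.3]
grip_width: 0.0447
grip_force: 61.1
```

Call:
move_arm --moves '[{"dx": 0,"dy": 0,"dz": -0.03,"wx": 0,"wy": 0,"wz": 0,"fingers": -1},{"dx": 0,"dy": 0,"dz": -0.08,"wx": 0,"wy": 0,"wz": 0,"fingers": -1},{"dx": 0,"dy": 0,"dz": -0.1,"wx": 0,"wy": 0,"wz": 0,"fingers": -1},{"dx": 0,"dy": 0,"dz": -0.1,"wx": 0,"wy": 0,"wz": 0,"fingers": -1},{"dx": 0.01,"dy": -0.02,"dz": -0.05,"wx": 0,"wy": 0,"wz": 0,"fingers": -1}]'

```text
time: 3.28
ee_pos: [0.4533, -0.367, 0.1157]
eef_rot: [[0.937, 0.349, 0.003], [0.349, -0.937, -0.003], [0.002, 0.004, -1.0]]
ft_force: [0.9, -1.1, -7.4]
grip_width: 0.0442
grip_force: 65.0
```

Call:
move_arm --moves '[{"dx": 0.036,"dy": -0.06,"dz": 0,"wx": 0,"wy": 0,"wz": 0,"fingers": -1},{"dx": 0.05,"dy": -0.08,"dz": 0,"wx": 0,"wy": 0,"wz": 0,"fingers": -1},{"dx": 0.06,"dy": -0.09,"dz": 0,"wx": 0,"wy": 0,"wz": 0,"fingers": -1},{"dx": 0.06,"dy": -0.09,"dz": 0,"wx": 0,"wy": 0,"wz": 0,"fingers": -1},{"dx": 0.06,"dy": -0.09,"dz": 0,"wx": 0,"wy": 0,"wz": 0,"fingers": -1}]'

```text
time: 3.7
ee_pos: [0.4842, -0.2207, 0.1123]
eef_rot: [[0.937, 0.35, 0.0], [0.35, -0.937, -0.0], [0.0, 0.0, -1.0]]
ft_force: [2.0, -1.0, -8.2]
grip_width: 0.0441
grip_force: 65.0
```

Call:
move_arm --moves '[{"dx": 0.06,"dy": -0.09,"dz": 0,"wx": 0,"wy": 0,"wz": 0,"fingers": -1},{"dx": 0.06,"dy": -0.09,"dz": 0,"wx": 0,"wy": 0,"wz": 0,"fingers": -1},{"dx": 0.06,"dy": -0.09,"dz": 0,"wx": 0,"wy": 0,"wz": 0,"fingers": -1},{"dx": 0.06,"dy": -0.09,"dz": 0,"wx": 0,"wy": 0,"wz": 0,"fingers": -1},{"dx": 0.04,"dy": -0.07,"dz": 0,"wx": 0,"wy": 0,"wz": 0.03,"fingers": -1}]'

```text
time: 4.12
ee_pos: [0.5183, -0.0689, 0.1124]
eef_rot: [[0.944, 0.33, 0.001], [0.33, -0.944, 0.0], [0.001, -0.0, -1.0]]
ft_force: [-0.0, 0.3, -8.8]
grip_width: 0.044
grip_force: 65.0
```

Call:
move_arm --moves '[{"dx": 0.03,"dy": -0.06,"dz": 0,"wx": 0,"wy": 0,"wz": 0.06,"fingers": -1},{"dx": 0.02,"dy": -0.04,"dz": 0,"wx": 0,"wy": 0,"wz": 0.07,"fingers": -1},{"dx": 0,"dy": 0,"dz": 0,"wx": 0,"wy": 0,"wz": 0.05,"fingers": -1},{"dx": 0,"dy": 0,"dz": 0,"wx": 0,"wy": 0,"wz": 0.03,"fingers": -1},{"dx": 0,"dy": 0,"dz": 0,"wx": 0,"wy": 0,"wz": 0,"fingers": -1}]'

```text
time: 4.53
ee_pos: [0.5225, -0.0388, 0.1119]
eef_rot: [[0.986, 0.168, 0.0], [0.168, -0.986, -0.0], [0.0, 0.0, -1.0]]
ft_force: [-0.1, 0.3, -8.4]
grip_width: 0.0443
grip_force: 65.0
```

Run:
```python
from h import *
s=snap('wrist','w3.png'); st=arm.get_state(); print(st['ee_pos'],st['eef_rot'].round(4).tolist(),st['grip_width'],st['ft_force'])
```

```text
[ 0.52257394 -0.03913912  0.11183972] [[0.9856, 0.1692, 0.0003], [0.1692, -0.9856, -0.0004], [0.0002, 0.0004, -1.0]] 0.0445547264474384 [-0.94186469 -0.3039566  -8.81880358]
```

View pics/w3.png

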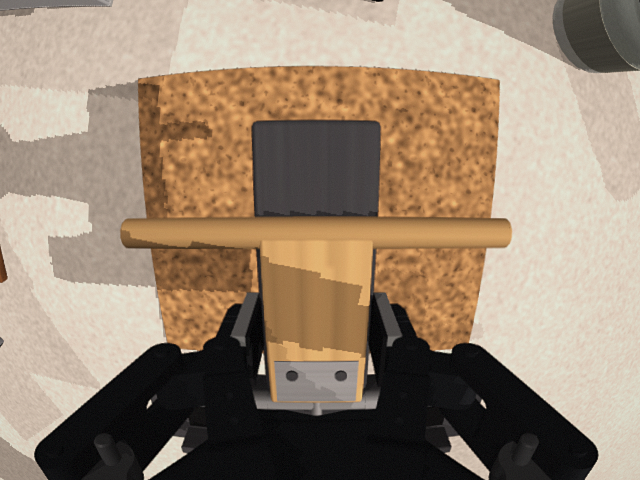

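The wrist view shows the carried stand and the mat below: mat far corners (138,79) and (499,80), its sides passing about (153,250) and (486,250), rail ends (121,233) and (511,232), spine end (253–380,122).

Run:
```python
from h import *
s=snap('wrist'); st=arm.get_state(); im=s['image']
hsv=cv2.cvtColor(im,cv2.COLOR_BGR2HSV)
def edge(v,side): # mat edge on row v
    m=(hsv[v,:,1]>95)&(hsv[v,:,0]<25); i=np.flatnonzero(m); i=i[(i>120)&(i<520)]; return i.min() if side<0 else i.max()+1
L=[];R=[]
for v in list(range(95,210,5)):
    L.append(tool(st,wray(s,edge(v,-1),v,.003))); R.append(tool(st,wray(s,edge(v,1),v,.003)))
F=[]
for u in range(150,490,5):
    m=(hsv[50:110,u,1]>95)&(hsv[50:110,u,0]<25); F.append(tool(st,wray(s,u,50+np.argmax(m),.003)))
L,R,F=map(np.array,(L,R,F))
def fit(a,b):
    p=np.polyfit(a,b,1); r=b-np.polyval(p,a); k=abs(r)<2.5; p=np.polyfit(a[k],b[k],1); return p,k.mean()
pl,k1=fit(L[:,0],L[:,1]); pr,k2=fit(R[:,0],R[:,1]); pf,k3=fit(F[:,1],F[:,0])
print('left y at x=90,0',np.polyval(pl,[90,0]),np.degrees(pl[0]),k1,'right',np.polyval(pr,[90,0]),np.degrees(pr[0]),k2,'far x at y0',pf[1],np.degrees(pf[0]),k3)
print(tool(st,wray(s,138,79,.003)),tool(st,wray(s,499,80,.003)))
for u,v,z in((121,233,.1268),(511,232,.1268),(253,122,.1238),(380,122,.1238)): print(tool(st,wray(s,u,v,z)).round(1))
```

```text
left y at x=90,0 [-128.65274258 -128.92285444] 0.17195855042446664 1.0 right [129.518606   129.38042388] 0.0879694651283725 1.0 far x at y0 116.81715571383474 -0.19371443059274127 1.0
[ 116.85626633 -128.3841361   108.6725048 ] [116.5583631  129.17700909 108.75073617]
[ 39.9 -78.7 -15.1]
[ 40.2  75.1 -15.1]
[ 79.2 -23.6 -12.1]
[ 79.2  20.5 -12.1]
```

Call:
move_arm --moves '[{"dx": 0.006,"dy": 0.004,"dz": 0.06,"wx": 0,"wy": 0,"wz": 0,"fingers": -1},{"dx": 0,"dy": 0,"dz": 0.1,"wx": 0,"wy": 0,"wz": 0,"fingers": -1},{"dx": 0,"dy": 0,"dz": 0.1,"wx": 0,"wy": 0,"wz": 0,"fingers": -1},{"dx": 0,"dy": 0,"dz": 0.05,"wx": 0,"wy": 0,"wz": 0,"fingers": -1},{"dx": 0,"dy": 0,"dz": 0.02,"wx": 0,"wy": 0,"wz": 0,"fingers": -1}]'

```text
time: 5.05
ee_pos: [0.5231, -0.0401, 0.0101]
eef_rot: [[0.986, 0.169, -0.004], [0.169, -0.986, 0.0], [-0.004, -0.001, -1.0]]
ft_force: [-0.2, 0.6, -8.4]
grip_width: 0.044
grip_force: 65.0
```

Call:
move_arm --moves '[{"dx": 0,"dy": 0,"dz": 0.008,"wx": 0,"wy": 0,"wz": 0,"fingers": -1},{"dx": 0,"dy": 0,"dz": 0.005,"wx": 0,"wy": 0,"wz": 0,"fingers": -1},{"dx": 0,"dy": 0,"dz": 0.003,"wx": 0,"wy": 0,"wz": 0,"fingers": -1},{"dx": 0,"dy": 0,"dz": 0,"wx": 0,"wy": 0,"wz": 0,"fingers": -1}]'

```text
time: 5.38
ee_pos: [0.5254, -0.0396, 0.0085]
eef_rot: [[0.986, 0.169, 0.002], [0.169, -0.986, -0.0], [0.002, 0.0, -1.0]]
ft_force: [-0.5, -0.2, -8.9]
grip_width: 0.0442
grip_force: 65.0
```

Call:
move_arm --moves '[{"dx": 0,"dy": 0,"dz": 0.003,"wx": 0,"wy": 0,"wz": 0,"fingers": -1},{"dx": 0,"dy": 0,"dz": 0.003,"wx": 0,"wy": 0,"wz": 0,"fingers": -1},{"dx": 0,"dy": 0,"dz": 0,"wx": 0,"wy": 0,"wz": 0,"fingers": -1}]'

```text
time: 5.63
ee_pos: [0.5255, -0.0396, 0.008]
eef_rot: [[0.986, 0.169, 0.002], [0.169, -0.986, -0.0], [0.002, 0.001, -1.0]]
ft_force: [-10.9, -0.6, 30.2]
grip_width: 0.0442
grip_force: 69.2
```

Call:
move_arm --moves '[{"dx": 0,"dy": 0,"dz": -0.004,"wx": 0,"wy": 0,"wz": 0,"fingers": -1},{"dx": 0,"dy": 0,"dz": 0,"wx": 0,"wy": 0,"wz": 0,"fingers": 0.3},{"dx": 0,"dy": 0,"dz": 0,"wx": 0,"wy": 0,"wz": 0,"fingers": 1},{"dx": 0,"dy": 0,"dz": 0,"wx": 0,"wy": 0,"wz": 0,"fingers": 1},{"dx": 0,"dy": 0,"dz": 0,"wx": 0,"wy": 0,"wz": 0,"fingers": 1}]'

```text
time: 6.05
ee_pos: [0.5251, -0.0395, 0.0071]
eef_rot: [[0.986, 0.169, 0.001], [0.169, -0.986, 0.0], [0.001, 0.0, -1.0]]
ft_force: [0.1, 0.1, 0.9]
grip_width: 0.0851
grip_force: 0.0
```

Call:
move_arm --moves '[{"dx": 0,"dy": 0,"dz": -0.05,"wx": 0,"wy": 0,"wz": 0,"fingers": 1},{"dx": 0,"dy": 0,"dz": -0.12,"wx": 0,"wy": 0,"wz": 0,"fingers": 1},{"dx": 0,"dy": 0,"dz": -0.12,"wx": 0,"wy": 0,"wz": 0,"fingers": 1},{"dx": 0,"dy": 0,"dz": -0.11,"wx": 0,"wy": 0,"wz": 0,"fingers": 1},{"dx": 0,"dy": 0,"dz": 0,"wx": 0,"wy": 0,"wz": 0,"fingers": 1}]'

```text
time: 6.47
ee_pos: [0.5278, -0.0395, 0.1329]
eef_rot: [[0.986, 0.169, 0.008], [0.169, -0.986, -0.0], [0.008, 0.001, -1.0]]
ft_force: [1.7, 0.2, -0.5]
grip_width: 0.0859
grip_force: 0.0
```

Call:
move_arm --moves '[{"dx": 0,"dy": 0,"dz": 0,"wx": 0,"wy": 0,"wz": 0,"fingers": 1},{"dx": 0,"dy": 0,"dz": 0,"wx": 0,"wy": 0,"wz": 0,"fingers": 1}]'

```text
time: 6.63
ee_pos: [0.5246, -0.0396, 0.1268]
eef_rot: [[0.986, 0.169, 0.0], [0.169, -0.986, -0.0], [0.0, 0.0, -1.0]]
ft_force: [0.6, -0.3, -1.3]
grip_width: 0.0854
grip_force: 0.0
```

Run:
```python
from h import *
s=snap('wrist','w4.png'); st=arm.get_state(); print(st['ee_pos'],st['eef_rot'].round(4).tolist(),st['grip_width'],st['ft_force'])
```

```text
[ 0.52423294 -0.03953379  0.12620942] [[0.9856, 0.169, -0.0011], [0.169, -0.9856, 0.0], [-0.0011, -0.0002, -1.0]] 0.08557726334497864 [-0.52395892  0.58009887  0.29269667]
```

View pics/w4.png

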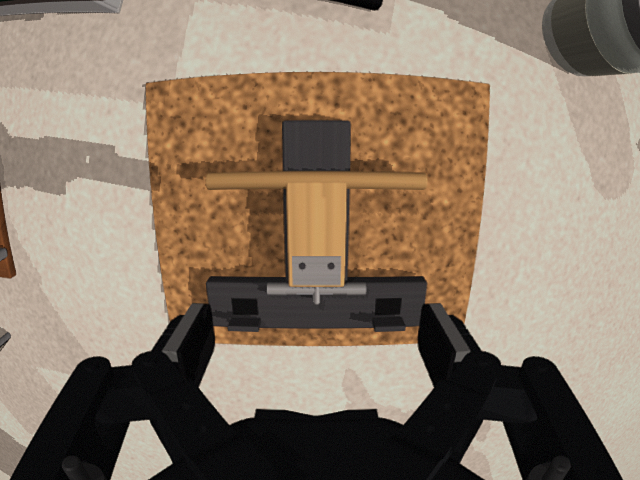

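The wrist view shows the folded stand square on the mat: rail ends (207,181) and (427,181), spine end (282–351,122), mat far corners (146,82) and (490,83), mat near edge at row about 345.

Run:
```python
from h import *
s=snap('wrist'); st=arm.get_state()
for n,u,v,z in(('rail',207,181,.023),('rail',427,181,.023),('spine end',282,122,.02),('spine',351,122,.02),('bar rear',207,277,.02),('bar rear',426,277,.02),('matfar',146,82,.003),('matfar',490,83,.003),('near',250,345,.003),('near',380,345,.003)):
    P=wray(s,u,v,z); print(n,P.round(4),tool(st,P).round(1))
print(st['joint_positions'])
```

```text
rail [0.5514 0.0425 0.023 ] [ 41.  -76.2 102.9]
rail [ 0.5769 -0.106   0.023 ] [ 41.   74.5 102.8]
spine end [ 0.598  -0.0025  0.02  ] [ 79.3 -23.9 105.8]
spine [ 0.6057 -0.0473  0.02  ] [ 79.3  21.5 105.8]
bar rear [0.4784 0.0375 0.02  ] [-31.8 -83.5 106. ]
bar rear [ 0.5062 -0.1248  0.02  ] [-31.9  81.2 106. ]
matfar [0.6165 0.1068 0.003 ] [ 116.  -128.5  122.8]
matfar [ 0.6596 -0.147   0.003 ] [115.6 128.9 122.7]
near [0.4119 0.0008 0.003 ] [-103.6  -58.6  123.1]
near [ 0.4309 -0.1098  0.003 ] [-103.5   53.6  123.1]
[  6.46328658  18.3119703  -10.84669157 116.08608598   4.68906154
  46.10203823 -87.36722042]
```

Call:
move_arm --moves '[{"dx": 0,"dy": 0,"dz": 0,"wx": 0,"wy": 0,"wz": -0.1,"fingers": 0},{"dx": 0,"dy": 0,"dz": 0,"wx": 0,"wy": 0,"wz": -0.15,"fingers": 0},{"dx": 0,"dy": 0,"dz": 0,"wx": 0,"wy": 0,"wz": -0.15,"fingers": 0},{"dx": 0,"dy": 0,"dz": 0,"wx": 0,"wy": 0,"wz": -0.15,"fingers": 0},{"dx": 0,"dy": 0,"dz": 0,"wx": 0,"wy": 0,"wz": -0.15,"fingers": 0}]'

```text
time: 7.15
ee_pos: [0.5241, -0.0394, 0.1257]
eef_rot: [[0.748, 0.664, -0.002], [0.664, -0.748, 0.0], [-0.001, -0.002, -1.0]]
ft_force: [0.2, -0.1, 0.1]
grip_width: 0.0425
grip_force: 0.0
```

Call:
move_arm --moves '[{"dx": 0,"dy": 0,"dz": 0,"wx": 0,"wy": 0,"wz": -0.15,"fingers": 0},{"dx": 0,"dy": 0,"dz": 0,"wx": 0,"wy": 0,"wz": -0.15,"fingers": 0},{"dx": 0,"dy": 0,"dz": 0,"wx": 0,"wy": 0,"wz": -0.15,"fingers": 0},{"dx": 0,"dy": 0,"dz": 0,"wx": 0,"wy": 0,"wz": -0.15,"fingers": 0},{"dx": 0,"dy": 0,"dz": 0,"wx": 0,"wy": 0,"wz": -0.15,"fingers": 0}]'

```text
time: 7.57
ee_pos: [0.5241, -0.0393, 0.1257]
eef_rot: [[0.253, 0.967, -0.002], [0.967, -0.253, 0.001], [-0.0, -0.002, -1.0]]
ft_force: [0.5, -0.2, -1.1]
grip_width: 0.0425
grip_force: 0.0
```

Call:
move_arm --moves '[{"dx": 0,"dy": 0,"dz": 0,"wx": 0,"wy": 0,"wz": -0.15,"fingers": 0},{"dx": 0,"dy": 0,"dz": 0,"wx": 0,"wy": 0,"wz": -0.15,"fingers": 0},{"dx": 0,"dy": 0,"dz": 0,"wx": 0,"wy": 0,"wz": -0.15,"fingers": 0},{"dx": 0,"dy": 0,"dz": 0,"wx": 0,"wy": 0,"wz": -0.1,"fingers": 0},{"dx": 0.03,"dy": 0.02,"dz": 0,"wx": 0,"wy": 0,"wz": 0,"fingers": 0}]'

```text
time: 7.98
ee_pos: [0.5281, -0.0311, 0.1256]
eef_rot: [[-0.171, 0.985, -0.003], [0.985, 0.171, -0.0], [0.0, -0.003, -1.0]]
ft_force: [0.4, -0.8, 0.1]
grip_width: 0.043
grip_force: 0.0
```

Call:
move_arm --moves '[{"dx": 0.08,"dy": 0.06,"dz": 0,"wx": 0,"wy": 0,"wz": 0,"fingers": 0},{"dx": 0.067,"dy": 0.055,"dz": 0,"wx": 0,"wy": 0,"wz": 0,"fingers": 0},{"dx": 0,"dy": 0,"dz": 0.03,"wx": 0,"wy": 0,"wz": 0,"fingers": 0},{"dx": 0,"dy": 0,"dz": 0,"wx": 0,"wy": 0,"wz": 0,"fingers": 0},{"dx": 0,"dy": 0,"dz": 0,"wx": 0,"wy": 0,"wz": 0,"fingers": 0}]'

```text
time: 8.4
ee_pos: [0.5549, 0.02, 0.1169]
eef_rot: [[-0.168, 0.986, -0.002], [0.986, 0.168, 0.0], [0.001, -0.002, -1.0]]
ft_force: [0.2, -1.2, 0.8]
grip_width: 0.0423
grip_force: 0.0
```

Run:
```python
from h import *
s=snap('wrist'); st=arm.get_state(); print(st['ee_pos'],st['eef_rot'].round(4).tolist(),st['grip_width'],st['joint_positions'])
P=np.array([.5515,.0425,.023]);Q=np.array([.5769,-.106,.023]); print(tool(st,P).round(1),tool(st,Q).round(1))
# rail as seen now: beech-coloured line on rows
im=s['image'];cv2.imwrite('pics/w5.png',im)
```

```text
[0.55504488 0.01943894 0.11729867] [[-0.1677, 0.9858, -0.0017], [0.9858, 0.1677, -0.0001], [0.0002, -0.0017, -1.0]] 0.042471369238190074 [ 14.8167682   23.53421748 -28.80004867 111.83912182  14.89938099
  48.34580123 -12.32360381]
[23.3  0.5 94.3] [-127.3    0.7   94.3]
```

View pics/w5.png

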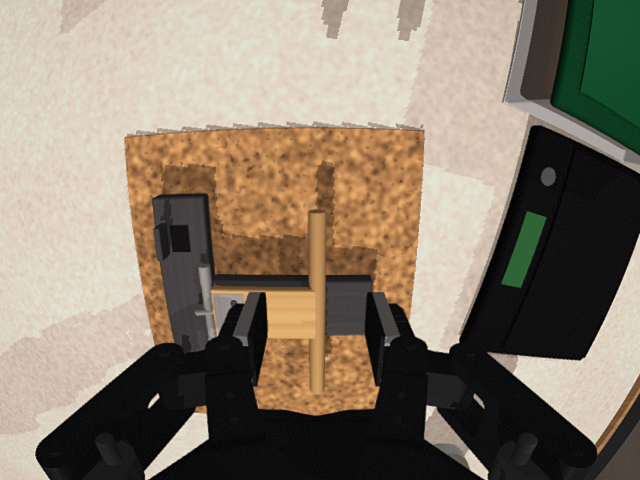

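The wrist view shows the rail running along the tool's centre line, from (317,210) to (317,393), midway between the fingers.

Call:
move_arm --moves '[{"dx": 0,"dy": 0.002,"dz": 0.08,"wx": 0,"wy": 0,"wz": 0,"fingers": 0},{"dx": 0,"dy": 0,"dz": 0.12,"wx": 0,"wy": 0,"wz": 0,"fingers": 0},{"dx": 0,"dy": 0,"dz": 0.1,"wx": 0,"wy": 0,"wz": 0,"fingers": 0},{"dx": 0,"dy": 0,"dz": 0.05,"wx": 0,"wy": 0,"wz": 0,"fingers": 0},{"dx": 0,"dy": 0,"dz": 0.012,"wx": 0,"wy": 0,"wz": 0,"fingers": 0}]'

```text
time: 8.87
ee_pos: [0.5544, 0.0188, 0.0068]
eef_rot: [[-0.167, 0.986, -0.004], [0.986, 0.167, -0.0], [0.0, -0.004, -1.0]]
ft_force: [-0.9, -0.1, 0.1]
grip_width: 0.0427
grip_force: 0.0
```

Call:
move_arm --moves '[{"dx": 0,"dy": 0,"dz": 0,"wx": 0,"wy": 0,"wz": 0,"fingers": 0},{"dx": 0,"dy": 0,"dz": 0,"wx": 0,"wy": 0,"wz": 0,"fingers": -0.2},{"dx": 0,"dy": 0,"dz": 0,"wx": 0,"wy": 0,"wz": 0,"fingers": -0.4},{"dx": 0,"dy": 0,"dz": 0,"wx": 0,"wy": 0,"wz": 0,"fingers": -0.6},{"dx": 0,"dy": 0,"dz": 0,"wx": 0,"wy": 0,"wz": 0,"fingers": -1}]' --grip_force 25

```text
time: 9.28
ee_pos: [0.5569, 0.0196, 0.0105]
eef_rot: [[-0.169, 0.986, 0.002], [0.986, 0.169, -0.0], [-0.0, 0.002, -1.0]]
ft_force: [-1.5, -2.0, 6.3]
grip_width: 0.0107
grip_force: 25.6
```

Call:
move_arm --moves '[{"dx": 0,"dy": 0,"dz": 0,"wx": 0,"wy": 0,"wz": 0,"fingers": -1},{"dx": 0,"dy": 0,"dz": 0,"wx": 0,"wy": 0,"wz": 0,"fingers": -1},{"dx": 0,"dy": 0,"dz": 0,"wx": 0,"wy": 0,"wz": 0,"fingers": -1}]'

```text
time: 9.53
ee_pos: [0.5569, 0.0196, 0.0103]
eef_rot: [[-0.169, 0.986, 0.001], [0.986, 0.169, -0.0], [-0.001, 0.001, -1.0]]
ft_force: [-2.3, -1.6, 9.7]
grip_width: 0.011
grip_force: 25.9
```

Call:
move_arm --moves '[{"dx": 0,"dy": -0.002,"dz": -0.028,"wx": 0,"wy": 0,"wz": 0,"fingers": -1},{"dx": 0,"dy": -0.005,"dz": -0.0275,"wx": 0,"wy": 0,"wz": 0,"fingers": -1},{"dx": 0,"dy": -0.008,"dz": -0.027,"wx": 0,"wy": 0,"wz": 0,"fingers": -1},{"dx": 0,"dy": -0.0105,"dz": -0.026,"wx": 0,"wy": 0,"wz": 0,"fingers": -1},{"dx": 0,"dy": -0.0135,"dz": -0.0245,"wx": 0,"wy": 0,"wz": 0,"fingers": -1}]'

```text
time: 9.95
ee_pos: [0.5451, 0.018, 0.0506]
eef_rot: [[-0.169, 0.986, 0.002], [0.986, 0.169, 0.0], [0.0, 0.002, -1.0]]
ft_force: [3.1, 1.4, -0.6]
grip_width: 0.0107
grip_force: 24.5
```

Run:
```python
from h import *
for n in('scene','side'):
    s=snap(n,n+'1.png')
a=cv2.imread('pics/scene1.png')[180:330,230:400]; b=cv2.imread('pics/side1.png')[190:310,250:390]
a=cv2.resize(a,(400,353));b=cv2.resize(b,(400,343)); I=np.zeros((353,800,3),np.uint8); I[:,:400]=a; I[:343,400:]=b; cv2.imwrite('pics/m1.png',I)
st=arm.get_state(); print(st['ee_pos'],st['ft_force'],st['grip_width'])
```

```text
[0.54499441 0.0179026  0.05086605] [ 4.0361288   2.18232804 -0.47065024] 0.010929345657413957
```

Call:
move_arm --moves '[{"dx": 0,"dy": -0.016,"dz": -0.023,"wx": 0,"wy": 0,"wz": 0,"fingers": -1},{"dx": 0,"dy": -0.018,"dz": -0.0215,"wx": 0,"wy": 0,"wz": 0,"fingers": -1},{"dx": 0,"dy": -0.02,"dz": -0.019,"wx": 0,"wy": 0,"wz": 0,"fingers": -1},{"dx": 0,"dy": -0.022,"dz": -0.017,"wx": 0,"wy": 0,"wz": 0,"fingers": -1},{"dx": 0,"dy": -0.024,"dz": -0.0145,"wx": 0,"wy": 0,"wz": 0,"fingers": -1}]'

```text
time: 10.47
ee_pos: [0.5166, 0.0131, 0.0793]
eef_rot: [[-0.169, 0.986, 0.004], [0.986, 0.169, 0.001], [-0.0, 0.004, -1.0]]
ft_force: [9.1, 1.6, 9.9]
grip_width: 0.0109
grip_force: 25.1
```

Call:
move_arm --moves '[{"dx": 0,"dy": -0.025,"dz": -0.012,"wx": 0,"wy": 0,"wz": 0,"fingers": -1},{"dx": 0,"dy": -0.022,"dz": -0.008,"wx": 0,"wy": 0,"wz": 0,"fingers": -1},{"dx": 0,"dy": 0,"dz": 0,"wx": 0,"wy": 0,"wz": 0,"fingers": -1},{"dx": 0,"dy": 0,"dz": 0,"wx": 0,"wy": 0,"wz": 0,"fingers": -1}]'

```text
time: 10.8
ee_pos: [0.5027, 0.0105, 0.0856]
eef_rot: [[-0.169, 0.986, 0.004], [0.986, 0.169, 0.0], [-0.001, 0.004, -1.0]]
ft_force: [5.1, 1.1, 16.8]
grip_width: 0.0109
grip_force: 26.5
```

Call:
move_arm --moves '[{"dx": 0,"dy": 0,"dz": -0.004,"wx": 0,"wy": 0,"wz": 0,"fingers": -1},{"dx": 0,"dy": 0,"dz": 0,"wx": 0,"wy": 0,"wz": 0,"fingers": -1}]'

```text
time: 10.97
ee_pos: [0.5019, 0.0103, 0.0861]
eef_rot: [[-0.169, 0.986, 0.002], [0.986, 0.169, -0.0], [-0.001, 0.002, -1.0]]
ft_force: [3.4, -0.2, 10.9]
grip_width: 0.0109
grip_force: 25.9
```

Call:
move_arm --moves '[{"dx": 0,"dy": 0,"dz": 0,"wx": 0,"wy": 0,"wz": 0,"fingers": -0.5},{"dx": 0,"dy": 0,"dz": 0,"wx": 0,"wy": 0,"wz": 0,"fingers": -0.2},{"dx": 0,"dy": 0,"dz": 0,"wx": 0,"wy": 0,"wz": 0,"fingers": 0},{"dx": 0,"dy": 0,"dz": 0,"wx": 0,"wy": 0,"wz": 0,"fingers": 0},{"dx": 0,"dy": 0,"dz": 0,"wx": 0,"wy": 0,"wz": 0,"fingers": 0}]'

```text
time: 11.38
ee_pos: [0.501, 0.0103, 0.0848]
eef_rot: [[-0.169, 0.986, -0.0], [0.986, 0.169, 0.0], [0.0, -0.0, -1.0]]
ft_force: [-0.5, -0.5, 0.9]
grip_width: 0.0427
grip_force: 0.0
```

Call:
move_arm --moves '[{"dx": 0,"dy": 0,"dz": -0.05,"wx": 0,"wy": 0,"wz": 0,"fingers": 0},{"dx": 0,"dy": 0,"dz": -0.1,"wx": 0,"wy": 0,"wz": 0,"fingers": 0},{"dx": 0,"dy": 0,"dz": -0.12,"wx": 0,"wy": 0,"wz": 0,"fingers": 0},{"dx": 0,"dy": 0,"dz": -0.12,"wx": 0,"wy": 0,"wz": 0,"fingers": 0},{"dx": 0.08,"dy": 0,"dz": -0.08,"wx": 0,"wy": 0,"wz": 0,"fingers": 0}]'

```text
time: 11.8
ee_pos: [0.4982, 0.0309, 0.2288]
eef_rot: [[-0.165, 0.986, 0.002], [0.986, 0.165, -0.001], [-0.001, 0.002, -1.0]]
ft_force: [0.7, 0.0, -0.2]
grip_width: 0.0426
grip_force: 0.0
```

Call:
move_arm --moves '[{"dx": 0.13,"dy": 0,"dz": 0,"wx": 0,"wy": 0,"wz": 0,"fingers": 0.3},{"dx": 0.13,"dy": 0,"dz": 0,"wx": 0,"wy": 0,"wz": 0,"fingers": 0.3},{"dx": 0.13,"dy": 0,"dz": 0,"wx": 0,"wy": 0,"wz": 0,"fingers": 0.3},{"dx": 0.1,"dy": 0,"dz": 0,"wx": 0,"wy": 0,"wz": 0,"fingers": 0.3},{"dx": 0,"dy": 0,"dz": 0,"wx": 0,"wy": 0,"wz": 0,"fingers": 0.3}]'

```text
time: 12.22
ee_pos: [0.4706, 0.1851, 0.2264]
eef_rot: [[-0.176, 0.984, 0.0], [0.984, 0.176, 0.002], [0.002, 0.001, -1.0]]
ft_force: [-0.2, 1.0, -0.1]
grip_width: 0.0554
grip_force: 0.0
```

Run:
```python
from h import *
st=arm.get_state(); print(st['ee_pos'],st['eef_rot'].round(3).tolist(),st['joint_positions'])
for n in('scene','side'): snap(n,n+'2.png')
snap('wrist','w6.png')
I=np.zeros((600,800,3),np.uint8)
a=cv2.imread('pics/scene2.png')[190:330,235:395]; I[:350,:400]=cv2.resize(a,(400,350),interpolation=cv2.INTER_CUBIC)
b=cv2.imread('pics/side2.png')[190:310,250:390]; I[:343,400:]=cv2.resize(b,(400,343),interpolation=cv2.INTER_CUBIC)
c=cv2.imread('pics/w6.png'); I[350:,:333]=cv2.resize(c,(333,250))
d=cv2.imread('pics/scene2.png')[90:215,345:467]; I[350:,400:644]=cv2.resize(d,(244,250),interpolation=cv2.INTER_CUBIC)
cv2.imwrite('pics/m2.png',I)
```

```text
[0.47061505 0.18505747 0.22640296] [[-0.176, 0.984, 0.0], [0.984, 0.176, 0.002], [0.002, 0.001, -1.0]] [  5.87226326  12.24508654 -38.90598188 111.85400778   8.84101851
  58.77469036 -26.85981375]
```

View pics/m2.png

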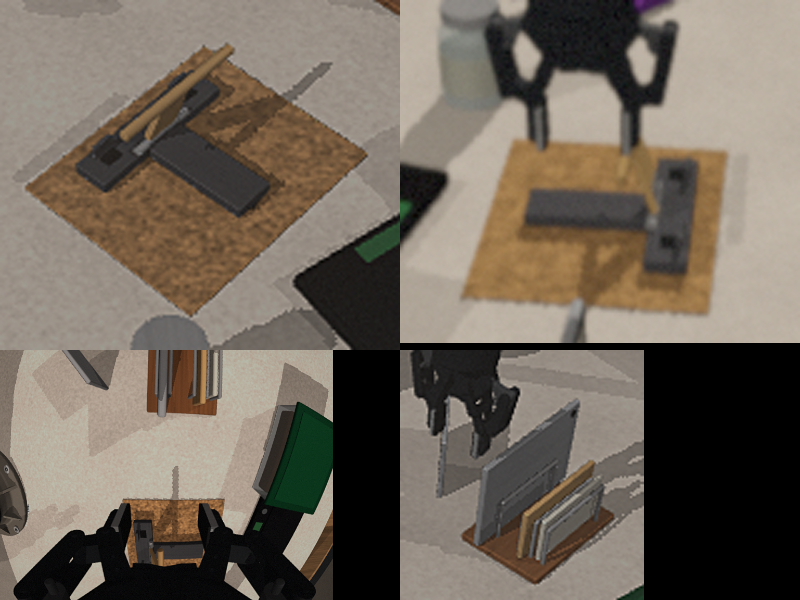

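The montage shows the stand fully open on the mat, its rail up over the ledge, and the tablet still in the rack. I'll move over the tablet next.

Call:
move_arm --moves '[{"dx": 0.1,"dy": 0,"dz": 0,"wx": 0,"wy": 0,"wz": 0,"fingers": 0.3},{"dx": 0.13,"dy": 0,"dz": 0,"wx": 0,"wy": 0,"wz": 0,"fingers": 0.3},{"dx": 0.13,"dy": 0,"dz": 0,"wx": 0,"wy": 0,"wz": 0,"fingers": 0.3},{"dx": 0.13,"dy": 0,"dz": 0,"wx": 0,"wy": 0,"wz": 0,"fingers": 0.3},{"dx": 0.065,"dy": 0,"dz": 0,"wx": 0,"wy": 0,"wz": 0.03,"fingers": 0.3}]'

```text
time: 12.78
ee_pos: [0.4434, 0.3459, 0.226]
eef_rot: [[-0.147, 0.989, -0.0], [0.989, 0.147, 0.001], [0.001, -0.0, -1.0]]
ft_force: [-0.8, -1.4, -0.5]
grip_width: 0.0553
grip_force: 0.0
```

Call:
move_arm --moves '[{"dx": 0,"dy": 0,"dz": 0,"wx": 0,"wy": 0,"wz": 0.02,"fingers": 0.3},{"dx": 0,"dy": 0,"dz": 0,"wx": 0,"wy": 0,"wz": 0,"fingers": 0.3},{"dx": 0,"dy": 0,"dz": 0,"wx": 0,"wy": 0,"wz": 0,"fingers": 0.3},{"dx": 0,"dy": 0,"dz": 0,"wx": 0,"wy": 0,"wz": 0,"fingers": 0.3}]'

```text
time: 13.12
ee_pos: [0.4451, 0.3412, 0.2258]
eef_rot: [[-0.128, 0.992, 0.0], [0.992, 0.128, -0.001], [-0.001, -0.0, -1.0]]
ft_force: [0.3, -0.1, -0.8]
grip_width: 0.0554
grip_force: 0.0
```

Run:
```python
from h import *
st=arm.get_state(); print(st['ee_pos'],st['eef_rot'].round(3).tolist(),st['joint_positions'])
s=snap('wrist','w7.png')
R=np.array(st['eef_rot'])
# predicted pixel of tablet top corners, wrist
def wproj(X):
    c=s['R']@X+s['t']; th=np.arctan2(np.hypot(c[0],c[1]),c[2]); return c[:2]/np.hypot(c[0],c[1])*th*s['fx']+[s['cx'],s['cy']]
for X in([.4523,.2561,.147],[.4268,.4446,.147]): print(wproj(np.array(X)).round(0),tool(st,X).round(1))
```

```text
[0.44507144 0.34116341 0.22579431] [[-0.128, 0.992, 0.0], [0.992, 0.128, -0.001], [-0.001, -0.0, -1.0]] [ -9.97913423  18.61198901 -41.30993908 105.16902514  13.92623621
  61.395363   -49.17279504]
[310. 361.] [-85.2  -3.7  78.9]
[307.  81.] [105.   -4.8  78.7]
```

View pics/w7.png

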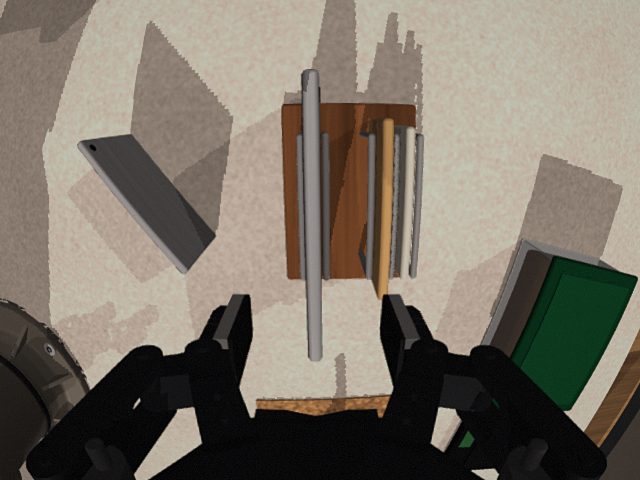

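The wrist view shows the tablet's top edge running from (310,71) to (315,360) between the fingers.

Run:
```python
from h import *
st=arm.get_state(); s=snap('wrist')
for u,v in((310.5,71),(315.5,360)): 
    P=wray(s,u,v,.147); print(P.round(4),tool(st,P).round(1))
```

```text
[0.428  0.4507 0.147 ] [110.7  -2.8  78.8]
[0.4558 0.2577 0.147 ] [-84.3  -0.1  78.9]
```

Call:
move_arm --moves '[{"dx": 0.04,"dy": -0.007,"dz": 0.05,"wx": 0,"wy": 0,"wz": -0.014,"fingers": 0.3},{"dx": 0,"dy": 0,"dz": 0.1,"wx": 0,"wy": 0,"wz": 0,"fingers": 0.3},{"dx": 0,"dy": 0,"dz": 0.1,"wx": 0,"wy": 0,"wz": 0,"fingers": 0.3},{"dx": 0,"dy": 0,"dz": 0.09,"wx": 0,"wy": 0,"wz": 0,"fingers": 0.3},{"dx": 0,"dy": 0,"dz": 0.043,"wx": 0,"wy": 0,"wz": 0,"fingers": 0.3}]'

```text
time: 13.63
ee_pos: [0.44, 0.3528, 0.1082]
eef_rot: [[-0.14, 0.99, -0.002], [0.99, 0.14, -0.002], [-0.002, -0.003, -1.0]]
ft_force: [-0.5, -0.3, -0.3]
grip_width: 0.0558
grip_force: 0.0
```

Call:
move_arm --moves '[{"dx": 0,"dy": 0,"dz": 0,"wx": 0,"wy": 0,"wz": 0,"fingers": 0},{"dx": 0,"dy": 0,"dz": 0,"wx": 0,"wy": 0,"wz": 0,"fingers": -0.3},{"dx": 0,"dy": 0,"dz": 0,"wx": 0,"wy": 0,"wz": 0,"fingers": -0.5},{"dx": 0,"dy": 0,"dz": 0,"wx": 0,"wy": 0,"wz": 0,"fingers": -0.7},{"dx": 0,"dy": 0,"dz": 0,"wx": 0,"wy": 0,"wz": 0,"fingers": -1}]' --grip_force 45

```text
time: 14.05
ee_pos: [0.4413, 0.3552, 0.1128]
eef_rot: [[-0.141, 0.99, 0.002], [0.99, 0.141, 0.001], [0.001, 0.002, -1.0]]
ft_force: [-1.8, -1.1, 8.9]
grip_width: 0.0096
grip_force: 44.7
```

Call:
move_arm --moves '[{"dx": 0,"dy": 0,"dz": 0,"wx": 0,"wy": 0,"wz": 0,"fingers": -1},{"dx": 0,"dy": 0,"dz": 0,"wx": 0,"wy": 0,"wz": 0,"fingers": -1},{"dx": 0,"dy": 0,"dz": 0,"wx": 0,"wy": 0,"wz": 0,"fingers": -1}]'

```text
time: 14.3
ee_pos: [0.4413, 0.3551, 0.1127]
eef_rot: [[-0.141, 0.99, 0.002], [0.99, 0.141, 0.001], [0.001, 0.002, -1.0]]
ft_force: [-1.2, -1.3, 7.7]
grip_width: 0.0097
grip_force: 44.5
```

Call:
move_arm --moves '[{"dx": 0,"dy": 0,"dz": -0.02,"wx": 0,"wy": 0,"wz": 0,"fingers": -1},{"dx": 0,"dy": 0,"dz": -0.06,"wx": 0,"wy": 0,"wz": 0,"fingers": -1},{"dx": 0,"dy": 0,"dz": -0.08,"wx": 0,"wy": 0,"wz": 0,"fingers": -1},{"dx": 0,"dy": 0,"dz": -0.08,"wx": 0,"wy": 0,"wz": 0,"fingers": -1},{"dx": 0,"dy": 0,"dz": -0.08,"wx": 0,"wy": 0,"wz": 0,"fingers": -1}]'

```text
time: 14.72
ee_pos: [0.4403, 0.3545, 0.2089]
eef_rot: [[-0.141, 0.99, 0.0], [0.99, 0.141, 0.0], [0.0, 0.0, -1.0]]
ft_force: [0.7, -0.2, -4.1]
grip_width: 0.0097
grip_force: 44.2
```

Call:
move_arm --moves '[{"dx": 0,"dy": 0,"dz": -0.08,"wx": 0,"wy": 0,"wz": 0,"fingers": -1},{"dx": 0,"dy": 0,"dz": -0.08,"wx": 0,"wy": 0,"wz": 0,"fingers": -1},{"dx": 0,"dy": 0,"dz": -0.04,"wx": 0,"wy": 0,"wz": 0,"fingers": -1},{"dx": 0,"dy": 0,"dz": 0,"wx": 0,"wy": 0,"wz": 0,"fingers": -1},{"dx": 0,"dy": 0,"dz": 0,"wx": 0,"wy": 0,"wz": 0,"fingers": -1}]'

```text
time: 15.13
ee_pos: [0.4406, 0.3544, 0.267]
eef_rot: [[-0.141, 0.99, 0.001], [0.99, 0.141, 0.0], [-0.0, 0.001, -1.0]]
ft_force: [0.2, 0.4, -4.7]
grip_width: 0.0098
grip_force: 44.3
```

Run:
```python
from h import *
st=arm.get_state(); print(st['ee_pos'],st['eef_rot'].round(3).tolist(),st['joint_positions'],st['ft_force'],st['grip_width'])
s=snap('wrist','w8.png'); g=cv2.cvtColor(s['image'],cv2.COLOR_BGR2GRAY).astype(int)
hsv=cv2.cvtColor(s['image'],cv2.COLOR_BGR2HSV)
# tablet's top-edge ends: print grey profile along column ~312 top and bottom
zt=st['ee_pos'][2]+.0343
def wproj(X):
    c=s['R']@X+s['t']; th=np.arctan2(np.hypot(c[0],c[1]),c[2]); return c[:2]/np.hypot(c[0],c[1])*th*s['fx']+[s['cx'],s['cy']]
for x in(-100,100):
    X=st['ee_pos']+np.array(st['eef_rot'])@[x/1000,0,-.0343]; print(x,wproj(X).round(1))
for v in range(0,100,4): print(v,g[v,290:335:3].tolist())
```

```text
[0.44058323 0.35440079 0.26695858] [[-0.141, 0.99, 0.001], [0.99, 0.141, 0.0], [-0.0, 0.001, -1.0]] [-10.18278012  16.89819761 -42.42060104 101.89935305  12.43354384
  65.94190168 -48.37755448] [ 0.23020605  0.38205209 -4.71446545] 0.009835112498732337
-100 [315.3 505.8]
100 [314.5  54. ]
0 [179, 182, 183, 179, 186, 188, 185, 182, 186, 185, 186, 185, 188, 187, 187]
4 [184, 186, 186, 184, 186, 184, 178, 179, 184, 189, 185, 187, 187, 189, 186]
8 [177, 184, 182, 181, 186, 187, 188, 181, 185, 185, 188, 183, 186, 186, 186]
12 [181, 177, 177, 189, 194, 183, 181, 185, 186, 190, 188, 186, 192, 190, 186]
16 [182, 181, 187, 188, 184, 179, 181, 175, 185, 183, 187, 187, 185, 181, 187]
20 [179, 183, 183, 183, 181, 188, 189, 187, 183, 185, 192, 189, 183, 190, 187]
24 [196, 186, 187, 187, 186, 188, 183, 187, 189, 186, 189, 187, 183, 189, 188]
28 [188, 184, 190, 181, 185, 184, 185, 191, 187, 185, 187, 192, 191, 187, 191]
32 [183, 190, 186, 184, 184, 188, 188, 189, 186, 187, 188, 189, 190, 190, 190]
36 [183, 183, 195, 183, 192, 188, 185, 191, 188, 188, 190, 185, 191, 190, 184]
40 [189, 187, 189, 189,
[... 411 characters left out ...]
195, 191, 197, 193, 187, 147, 190, 189]
64 [185, 193, 187, 186, 174, 87, 96, 102, 99, 100, 102, 97, 94, 174, 194]
68 [188, 185, 188, 191, 72, 89, 102, 105, 101, 105, 109, 103, 102, 88, 190]
72 [187, 192, 181, 35, 76, 90, 100, 101, 104, 108, 102, 108, 98, 92, 80]
76 [188, 187, 193, 35, 76, 92, 100, 100, 103, 107, 108, 104, 99, 90, 71]
80 [183, 190, 197, 35, 75, 89, 102, 102, 104, 107, 104, 105, 99, 90, 74]
84 [192, 197, 197, 33, 73, 88, 102, 103, 105, 106, 109, 105, 99, 92, 73]
88 [192, 192, 193, 36, 76, 89, 101, 100, 104, 104, 105, 107, 99, 94, 70]
92 [185, 188, 193, 38, 78, 90, 101, 103, 106, 105, 106, 108, 98, 93, 70]
96 [188, 188, 192, 35, 77, 88, 101, 101, 103, 104, 107, 105, 98, 92, 92]
```

Call:
move_arm --moves '[{"dx": -0.05,"dy": 0.005,"dz": 0,"wx": 0,"wy": 0,"wz": 0,"fingers": -1},{"dx": -0.08,"dy": 0.01,"dz": 0,"wx": 0,"wy": 0,"wz": 0,"fingers": -1},{"dx": -0.1,"dy": 0.01,"dz": 0,"wx": 0,"wy": 0,"wz": 0,"fingers": -1},{"dx": -0.1,"dy": 0.01,"dz": 0,"wx": 0,"wy": 0,"wz": 0,"fingers": -1},{"dx": -0.1,"dy": 0.01,"dz": 0,"wx": 0,"wy": 0,"wz": 0,"fingers": -1}]'

```text
time: 15.6
ee_pos: [0.4716, 0.2271, 0.2653]
eef_rot: [[-0.142, 0.99, -0.002], [0.99, 0.142, -0.001], [-0.0, -0.003, -1.0]]
ft_force: [1.7, -0.1, -4.3]
grip_width: 0.0092
grip_force: 44.3
```

Call:
move_arm --moves '[{"dx": -0.1,"dy": 0.01,"dz": 0,"wx": 0,"wy": 0,"wz": 0,"fingers": -1},{"dx": -0.1,"dy": 0.01,"dz": 0,"wx": 0,"wy": 0,"wz": 0,"fingers": -1},{"dx": -0.1,"dy": 0.01,"dz": 0,"wx": 0,"wy": 0,"wz": 0,"fingers": -1},{"dx": -0.1,"dy": 0.01,"dz": 0,"wx": 0,"wy": 0,"wz": 0,"fingers": -1},{"dx": -0.1,"dy": 0.01,"dz": 0,"wx": 0,"wy": 0,"wz": 0,"fingers": -1}]'

```text
time: 16.02
ee_pos: [0.5075, 0.0807, 0.2654]
eef_rot: [[-0.141, 0.99, -0.002], [0.99, 0.141, -0.0], [0.0, -0.002, -1.0]]
ft_force: [1.7, 1.0, -4.2]
grip_width: 0.0094
grip_force: 44.2
```

Call:
move_arm --moves '[{"dx": -0.1,"dy": 0.01,"dz": 0,"wx": 0,"wy": 0,"wz": 0,"fingers": -1},{"dx": -0.1,"dy": 0.01,"dz": 0,"wx": 0,"wy": 0,"wz": 0,"fingers": -1},{"dx": -0.09,"dy": 0.01,"dz": 0,"wx": 0,"wy": 0,"wz": 0,"fingers": -1},{"dx": -0.07,"dy": 0.01,"dz": 0,"wx": 0,"wy": 0,"wz": -0.016,"fingers": -1},{"dx": -0.03,"dy": 0.01,"dz": 0,"wx": 0,"wy": 0,"wz": -0.02,"fingers": -1}]'

```text
time: 16.43
ee_pos: [0.5391, -0.0349, 0.265]
eef_rot: [[-0.166, 0.986, -0.003], [0.986, 0.166, -0.001], [-0.0, -0.003, -1.0]]
ft_force: [0.3, 0.1, -3.8]
grip_width: 0.0094
grip_force: 44.2
```

Call:
move_arm --moves '[{"dx": 0,"dy": 0,"dz": 0,"wx": 0.06,"wy": 0,"wz": 0,"fingers": -1},{"dx": 0,"dy": 0,"dz": 0,"wx": 0.1,"wy": 0,"wz": 0,"fingers": -1},{"dx": 0,"dy": 0,"dz": 0,"wx": 0.1,"wy": 0,"wz": 0,"fingers": -1},{"dx": 0,"dy": 0,"dz": 0,"wx": 0.09,"wy": 0,"wz": 0,"fingers": -1},{"dx": 0,"dy": 0,"dz": 0,"wx": 0.05,"wy": 0,"wz": 0,"fingers": -1}]'

```text
time: 16.85
ee_pos: [0.5395, -0.0311, 0.2648]
eef_rot: [[-0.169, 0.935, -0.311], [0.986, 0.161, -0.053], [0.001, -0.316, -0.949]]
ft_force: [-0.2, 0.4, -4.1]
grip_width: 0.0097
grip_force: 44.3
```

Call:
move_arm --moves '[{"dx": 0,"dy": 0,"dz": 0,"wx": 0,"wy": 0,"wz": 0,"fingers": -1},{"dx": 0,"dy": 0,"dz": 0,"wx": 0,"wy": 0,"wz": 0,"fingers": -1},{"dx": 0,"dy": 0,"dz": 0,"wx": 0,"wy": 0,"wz": 0,"fingers": -1}]'

```text
time: 17.1
ee_pos: [0.5392, -0.0312, 0.2663]
eef_rot: [[-0.169, 0.937, -0.304], [0.986, 0.161, -0.052], [0.0, -0.309, -0.951]]
ft_force: [0.9, -1.1, -3.7]
grip_width: 0.0094
grip_force: 44.4
```

Run:
```python
from h import *
st=arm.get_state(); R=np.array(st['eef_rot']); print(st['ee_pos'],R.round(4).tolist(),st['joint_positions'],st['ft_force'],st['grip_width'])
print('tilt',np.degrees(np.arcsin(-R[:2,2]@[.986,.169])),'yaw',np.degrees(np.arctan2(-R[0,0],R[1,0])))
# where would tablet corners / rail ends be in the fixed views; report local grey contrast to check
def corner(x,z): return st['ee_pos']+R@np.array([x/1000,0,-z/1000])
for n in('scene','side'):
    s=snap(n,n+'3.png')
    for x,z in((-103.5,34.3),(96.5,34.3),(-103.5,-100.7),(96.5,-100.7)): print(n,x,z,proj(s,corner(x,z)).round(1))
```

```text
[ 0.53921747 -0.03124475  0.26625854] [[-0.1692, 0.9374, -0.3043], [0.9856, 0.161, -0.0521], [0.0001, -0.3087, -0.9512]] [ 17.19564803  23.0221653  -28.74064911  93.7170021   10.39822095
  84.23387053  -4.28845931] [ 0.89169161 -1.0986885  -3.73351   ] 0.009387104187108522
tilt 17.989271497571767 yaw 9.742111033080095
scene -103.5 34.3 [288.6 196.4]
scene 96.5 34.3 [353.7 147.6]
scene -103.5 -100.7 [276.7 229.6]
scene 96.5 -100.7 [337.1 182.6]
side -103.5 34.3 [314.6 148.2]
side 96.5 34.3 [302.4 183.7]
side -103.5 -100.7 [331.1 193.7]
side 96.5 -100.7 [321.7 233.3]
```

Run:
```python
from h import *
st=arm.get_state(); R=np.array(st['eef_rot']); p=st['ee_pos']
O=np.array([.5307,-.0374,.003]); S=np.array([[.9856,-.169,0],[.169,.9856,0],[0,0,1]])
s=snap('scene')
for u,v in((285,243.2),(327.4,209.6)): print('rail stand frame',(S.T@(plane(s,u,v,.0975)-O)).round(4))
im=s['image']; hsv=cv2.cvtColor(im,cv2.COLOR_BGR2HSV)
# tablet back-plane intersections (back face at tool y=+5mm)
def onback(s,u,v):
    o,d=ray(s,u,v); n=R[:,1]; q=p+n*.005; return R.T@(o+d*(n@(q-o))/(n@d)-p)*1000
for n in('scene','side'):
    s=snap(n); im=s['image'].astype(int)
    # scan along tablet-width lines at several heights, find grey->background jump near the ends
    for h in(-85,-70,-50,-30,0):
        out=[]
        for sg in(-1,1):
            xs=np.arange(85,125,.5)*sg; px=np.array([proj(s,p+R@[x/1000,.005,-h/1000]) for x in xs]).astype(np.float32)
            c=cv2.remap(s['image'],px[:,:1],px[:,1:],1)[:,0].astype(int)
            j=np.abs(np.diff(cv2.GaussianBlur(c.astype(np.float32),(1,5),0),axis=0)).sum(1); i=j.argmax(); out.append((float(xs[i]),int(j[i]),c[10].tolist(),c[-10].tolist()))
        print(n,h,out)
```

```text
rail stand frame [-0.027  -0.0715  0.0945]
rail stand frame [-0.0262  0.0741  0.0945]
scene -85 [(-111.0, 20, [57, 58, 59], [133, 142, 151]), (98.5, 35, [78, 82, 84], [33, 33, 35])]
scene -70 [(-116.5, 25, [63, 62, 63], [143, 153, 164]), (121.0, 6, [32, 32, 33], [42, 43, 43])]
scene -50 [(-121.5, 19, [61, 62, 64], [127, 133, 137]), (121.0, 58, [49, 49, 51], [62, 64, 65])]
scene -30 [(-120.5, 31, [61, 62, 64], [113, 119, 125]), (107.5, 58, [53, 54, 54], [131, 139, 148])]
scene 0 [(-122.5, 20, [62, 63, 64], [117, 123, 130]), (96.0, 40, [21, 24, 24], [126, 136, 144])]
side -85 [(-122.5, 2, [101, 116, 122], [109, 120, 128]), (89.5, 5, [133, 141, 149], [163, 177, 187])]
side -70 [(-122.5, 1, [106, 119, 127], [102, 115, 121]), (87.5, 6, [134, 142, 149], [162, 177, 188])]
side -50 [(-105.5, 2, [97, 110, 117], [110, 123, 131]), (91.0, 4, [127, 135, 141], [155, 168, 178])]
side -30 [(-106.0, 3, [77, 86, 92], [108, 121, 129]), (102.0, 5, [115, 121, 126], [151, 163, 174])]
side 0 [(-104.0, 5, [56, 63, 64], [27, 29, 21]), (121.0, 9, [114, 112, 119], [96, 76, 98])]
```

Run:
```python
from h import *
st=arm.get_state(); R=np.array(st['eef_rot']); p=st['ee_pos']
s=snap('wrist'); g=cv2.cvtColor(s['image'],cv2.COLOR_BGR2GRAY).astype(int)
print([(v,int(g[v,308:326].mean())) for v in range(50,76,2)])
def tp(u,v,ztool):
    q=np.array([u-s['cx'],v-s['cy']]); r=np.hypot(*q); th=r/s['fx']; d=R.T@s['R'].T@np.array([*(q/r*np.sin(th)),np.cos(th)]); o=R.T@(-s['R'].T@s['t']-p); return (o+d*(ztool-o[2])/d[2])*1000
for v in(60,62,64): print(v,tp(316,v,-.0343).round(1),tp(316,v,-.030).round(1))
# end edge seen down the side: tablet's end lower corners
# same measure from the picture before grasp (w7): far end
```

```text
[(50, 184), (52, 184), (54, 182), (56, 182), (58, 184), (60, 187), (62, 96), (64, 102), (66, 105), (68, 108), (70, 108), (72, 108), (74, 108)]
60 [ 98.2   0.6 -34.3] [ 99.    0.6 -30. ]
62 [ 97.6   0.6 -34.3] [ 98.4   0.6 -30. ]
64 [ 97.    0.6 -34.3] [ 97.7   0.6 -30. ]
```

Call:
move_arm --moves '[{"dx": -0.004,"dy": 0.025,"dz": 0.03,"wx": 0,"wy": 0,"wz": 0,"fingers": -1},{"dx": 0,"dy": 0,"dz": 0.07,"wx": 0,"wy": 0,"wz": 0,"fingers": -1},{"dx": 0,"dy": 0,"dz": 0.08,"wx": 0,"wy": 0,"wz": 0,"fingers": -1},{"dx": 0,"dy": 0,"dz": 0.05,"wx": 0,"wy": 0,"wz": 0,"fingers": -1},{"dx": 0,"dy": 0,"dz": 0.03,"wx": 0,"wy": 0,"wz": 0,"fingers": -1}]'

```text
time: 17.82
ee_pos: [0.5217, -0.0356, 0.1883]
eef_rot: [[-0.169, 0.936, -0.307], [0.986, 0.161, -0.052], [0.0, -0.312, -0.95]]
ft_force: [-1.6, -0.4, -2.1]
grip_width: 0.0094
grip_force: 44.7
```

Call:
move_arm --moves '[{"dx": 0,"dy": 0,"dz": 0.04,"wx": 0,"wy": 0,"wz": 0,"fingers": -1},{"dx": 0,"dy": 0,"dz": 0.04,"wx": 0,"wy": 0,"wz": 0,"fingers": -1},{"dx": 0,"dy": 0,"dz": 0.04,"wx": 0,"wy": 0,"wz": 0,"fingers": -1},{"dx": 0,"dy": 0,"dz": 0.03,"wx": 0,"wy": 0,"wz": 0,"fingers": -1},{"dx": 0,"dy": 0,"dz": 0,"wx": 0,"wy": 0,"wz": 0,"fingers": -1}]'

```text
time: 18.23
ee_pos: [0.5081, -0.0379, 0.146]
eef_rot: [[-0.169, 0.937, -0.307], [0.986, 0.161, -0.052], [0.0, -0.311, -0.95]]
ft_force: [-2.1, -0.9, -4.6]
grip_width: 0.0093
grip_force: 44.3
```

```bash
cat > rep.py <<'E'
from h import *
st=arm.get_state(); R=np.array(st['eef_rot']); p=st['ee_pos']
O=np.array([.5307,-.0374,.003]); S=np.array([[.9856,-.169,0],[.169,.9856,0],[0,0,1]])
q=S.T@(p-O)*1000; s=((q[2]-114.3)*.951+(q[0]+27.3)*.309); gap=-((q[0]+27.3)*.951-(q[2]-114.3)*.309)
print('stand frame TCP',q.round(1),'along left',s.round(1),'gap',gap.round(1),'tilt',np.degrees(np.arcsin(-(S.T@R)[0,2])).round(2),'yaw',np.degrees(np.arctan2(-R[0,0],R[1,0])).round(2),st['ft_force'].round(1),st['grip_width'])
E
python3 rep.py
```

```text
stand frame TCP [-22.3   3.4 143. ] along left 28.8 gap 4.2 tilt 18.14 yaw 9.74 [-2.1 -0.9 -4.6] 0.009340182635289568
```

Call:
move_arm --moves '[{"dx": 0,"dy": 0,"dz": 0.025,"wx": 0,"wy": 0,"wz": 0,"fingers": -1},{"dx": 0,"dy": 0,"dz": 0.025,"wx": 0,"wy": 0,"wz": 0,"fingers": -1},{"dx": 0,"dy": 0,"dz": 0.015,"wx": 0,"wy": 0,"wz": 0,"fingers": -1},{"dx": 0,"dy": 0,"dz": 0.01,"wx": 0,"wy": 0,"wz": 0,"fingers": -1},{"dx": 0,"dy": 0,"dz": 0,"wx": 0,"wy": 0,"wz": 0,"fingers": -1}]'

```text
time: 18.65
ee_pos: [0.5021, -0.0388, 0.1258]
eef_rot: [[-0.169, 0.937, -0.305], [0.986, 0.161, -0.052], [0.0, -0.31, -0.951]]
ft_force: [-2.3, -0.3, -4.9]
grip_width: 0.0093
grip_force: 44.4
```

Call:
move_arm --moves '[{"dx": 0,"dy": 0,"dz": 0.005,"wx": 0,"wy": 0,"wz": 0,"fingers": -1},{"dx": 0,"dy": 0,"dz": 0,"wx": 0,"wy": 0,"wz": 0,"fingers": -1}]'

```text
time: 18.82
ee_pos: [0.5022, -0.0388, 0.1249]
eef_rot: [[-0.169, 0.937, -0.304], [0.986, 0.161, -0.052], [0.0, -0.309, -0.951]]
ft_force: [-3.6, -1.5, -3.8]
grip_width: 0.0094
grip_force: 44.4
```

Call:
move_arm --moves '[{"dx": 0,"dy": 0,"dz": 0.005,"wx": 0,"wy": 0,"wz": 0,"fingers": -1},{"dx": 0,"dy": 0,"dz": 0,"wx": 0,"wy": 0,"wz": 0,"fingers": -1}]'

```text
time: 18.98
ee_pos: [0.5017, -0.0389, 0.1235]
eef_rot: [[-0.169, 0.937, -0.304], [0.986, 0.161, -0.052], [0.0, -0.309, -0.951]]
ft_force: [-3.2, -1.1, -2.0]
grip_width: 0.0094
grip_force: 44.7
```

```bash
python3 rep.py
```

```text
stand frame TCP [-28.8   3.4 120.5] along left 5.4 gap 3.4 tilt 17.99 yaw 9.74 [-3.2 -1.1 -2. ] 0.009414125728916378
```

Call:
move_arm --moves '[{"dx": 0,"dy": -0.006,"dz": 0,"wx": 0,"wy": 0,"wz": 0,"fingers": -1},{"dx": 0,"dy": 0,"dz": 0,"wx": 0,"wy": 0,"wz": 0,"fingers": -1},{"dx": 0,"dy": 0,"dz": 0,"wx": 0,"wy": 0,"wz": 0,"fingers": -1}]'

```text
time: 19.23
ee_pos: [0.5004, -0.0392, 0.1242]
eef_rot: [[-0.169, 0.938, -0.303], [0.986, 0.161, -0.052], [-0.0, -0.308, -0.951]]
ft_force: [-0.8, -0.5, -3.3]
grip_width: 0.0095
grip_force: 44.5
```

```bash
python3 rep.py
```

```text
stand frame TCP [-30.2   3.3 121.2] along left 5.7 gap 4.9 tilt 17.93 yaw 9.73 [-0.8 -0.5 -3.3] 0.00953212395598257
```

Call:
move_arm --moves '[{"dx": 0,"dy": -0.002,"dz": 0.006,"wx": 0,"wy": 0,"wz": 0,"fingers": -1},{"dx": 0,"dy": 0,"dz": 0,"wx": 0,"wy": 0,"wz": 0,"fingers": -1}]'

```text
time: 19.4
ee_pos: [0.4989, -0.0395, 0.1223]
eef_rot: [[-0.169, 0.937, -0.304], [0.986, 0.161, -0.052], [0.0, -0.309, -0.951]]
ft_force: [1.3, -0.2, -5.0]
grip_width: 0.0097
grip_force: 44.5
```

Call:
move_arm --moves '[{"dx": 0,"dy": 0,"dz": 0.006,"wx": 0,"wy": 0,"wz": 0,"fingers": -1},{"dx": 0,"dy": 0,"dz": 0,"wx": 0,"wy": 0,"wz": 0,"fingers": -1}]'

```text
time: 19.57
ee_pos: [0.4982, -0.0395, 0.1205]
eef_rot: [[-0.169, 0.937, -0.305], [0.986, 0.161, -0.052], [0.0, -0.309, -0.951]]
ft_force: [0.4, -1.1, -4.1]
grip_width: 0.0094
grip_force: 44.4
```

```bash
python3 rep.py
```

```text
stand frame TCP [-32.4   3.4 117.5] along left 1.5 gap 5.8 tilt 18.0 yaw 9.73 [ 0.4 -1.1 -4.1] 0.009390313178893675
```

Call:
move_arm --moves '[{"dx": 0,"dy": 0,"dz": 0.005,"wx": 0,"wy": 0,"wz": 0,"fingers": -1},{"dx": 0,"dy": 0,"dz": 0,"wx": 0,"wy": 0,"wz": 0,"fingers": -1}]'

```text
time: 19.73
ee_pos: [0.4977, -0.0396, 0.1191]
eef_rot: [[-0.169, 0.937, -0.305], [0.986, 0.161, -0.052], [0.0, -0.309, -0.951]]
ft_force: [-0.5, 0.5, -3.7]
grip_width: 0.0096
grip_force: 44.5
```

Call:
move_arm --moves '[{"dx": 0,"dy": 0,"dz": 0.003,"wx": 0,"wy": 0,"wz": 0,"fingers": -1},{"dx": 0,"dy": 0,"dz": 0,"wx": 0,"wy": 0,"wz": 0,"fingers": -1}]'

```text
time: 19.9
ee_pos: [0.4975, -0.0397, 0.1184]
eef_rot: [[-0.169, 0.937, -0.305], [0.986, 0.161, -0.052], [0.0, -0.309, -0.951]]
ft_force: [-0.3, 0.2, -4.1]
grip_width: 0.0097
grip_force: 44.5
```

```bash
python3 rep.py
```

```text
stand frame TCP [-33.1   3.4 115.4] along left -0.8 gap 5.9 tilt 18.01 yaw 9.73 [-0.3  0.2 -4.1] 0.009737246875732361
```

Call:
move_arm --moves '[{"dx": 0,"dy": 0,"dz": 0.004,"wx": 0,"wy": 0,"wz": 0,"fingers": -1},{"dx": 0,"dy": 0,"dz": 0,"wx": 0,"wy": 0,"wz": 0,"fingers": -1}]'

```text
time: 20.07
ee_pos: [0.4973, -0.0397, 0.1173]
eef_rot: [[-0.169, 0.937, -0.304], [0.986, 0.161, -0.052], [0.0, -0.309, -0.951]]
ft_force: [0.6, 0.1, -3.9]
grip_width: 0.0096
grip_force: 44.7
```

Call:
move_arm --moves '[{"dx": 0,"dy": 0,"dz": 0.003,"wx": 0,"wy": 0,"wz": 0,"fingers": -1},{"dx": 0,"dy": 0,"dz": 0,"wx": 0,"wy": 0,"wz": 0,"fingers": -1}]'

```text
time: 20.23
ee_pos: [0.4974, -0.0396, 0.1171]
eef_rot: [[-0.169, 0.938, -0.304], [0.986, 0.161, -0.052], [-0.0, -0.308, -0.951]]
ft_force: [1.5, -0.6, 6.1]
grip_width: 0.0099
grip_force: 46.0
```

Call:
move_arm --moves '[{"dx": 0,"dy": 0,"dz": -0.002,"wx": 0,"wy": 0,"wz": 0,"fingers": -1},{"dx": 0,"dy": 0.004,"dz": 0,"wx": 0,"wy": 0,"wz": 0,"fingers": -1},{"dx": 0,"dy": 0,"dz": 0,"wx": 0,"wy": 0,"wz": 0,"fingers": -1}]' --grip_force 20

```text
time: 20.48
ee_pos: [0.4982, -0.0396, 0.117]
eef_rot: [[-0.169, 0.937, -0.305], [0.986, 0.161, -0.052], [-0.0, -0.31, -0.951]]
ft_force: [-1.9, -0.1, 6.3]
grip_width: 0.0094
grip_force: 45.8
```

Call:
move_arm --moves '[{"dx": 0,"dy": 0,"dz": 0,"wx": 0,"wy": 0,"wz": 0,"fingers": -0.72},{"dx": 0,"dy": 0,"dz": 0,"wx": 0,"wy": 0,"wz": 0,"fingers": -0.66},{"dx": 0,"dy": 0,"dz": 0,"wx": 0,"wy": 0,"wz": 0,"fingers": -0.6},{"dx": 0,"dy": 0,"dz": 0,"wx": 0,"wy": 0,"wz": 0,"fingers": -0.5},{"dx": 0,"dy": 0,"dz": 0,"wx": 0,"wy": 0,"wz": 0,"fingers": -0.4}]'

```text
time: 20.9
ee_pos: [0.4982, -0.0395, 0.1167]
eef_rot: [[-0.169, 0.937, -0.305], [0.986, 0.161, -0.052], [0.0, -0.309, -0.951]]
ft_force: [0.1, 0.9, 0.5]
grip_width: 0.0258
grip_force: 0.0
```

```bash
python3 rep.py
python3 - <<'E'
from h import *
s=snap('wrist','w9.png'); g=cv2.cvtColor(s['image'],cv2.COLOR_BGR2GRAY).astype(int)
print(*[(v,g[v,292:352:4].tolist()) for v in range(56,130,8)],sep='\n')
E
```

```text
stand frame TCP [-32.4   3.4 113.7] along left -2.1 gap 4.6 tilt 18.0 yaw 9.73 [0.1 0.9 0.5] 0.02581861146593608
(56, [215, 215, 154, 158, 145, 153, 152, 161, 203, 145, 146, 148, 161, 162, 138])
(64, [142, 156, 151, 100, 122, 126, 123, 125, 123, 104, 71, 96, 105, 95, 91])
(72, [128, 123, 65, 105, 123, 128, 132, 134, 132, 115, 80, 79, 88, 103, 124])
(80, [146, 151, 66, 105, 124, 130, 133, 138, 136, 114, 78, 97, 103, 112, 94])
(88, [113, 110, 66, 107, 124, 124, 131, 137, 135, 113, 81, 115, 100, 96, 106])
(96, [125, 115, 62, 105, 123, 128, 132, 182, 173, 131, 86, 88, 100, 117, 111])
(104, [114, 130, 60, 106, 125, 125, 132, 180, 171, 129, 83, 93, 96, 85, 77])
(112, [121, 85, 57, 106, 179, 178, 179, 178, 173, 132, 87, 93, 94, 90, 94])
(120, [116, 76, 57, 103, 179, 177, 179, 180, 171, 130, 83, 76, 76, 108, 102])
(128, [54, 59, 58, 137, 173, 174, 180, 177, 173, 133, 83, 44, 46, 31, 93])
```

Call:
move_arm --moves '[{"dx": 0,"dy": 0,"dz": -0.02,"wx": 0,"wy": 0,"wz": 0,"fingers": -0.4},{"dx": 0,"dy": 0,"dz": -0.05,"wx": 0,"wy": 0,"wz": 0,"fingers": -0.4},{"dx": 0,"dy": 0,"dz": -0.08,"wx": 0,"wy": 0,"wz": 0,"fingers": -0.4},{"dx": 0,"dy": 0,"dz": -0.1,"wx": 0,"wy": 0,"wz": 0,"fingers": -0.4},{"dx": 0,"dy": 0,"dz": -0.1,"wx": 0,"wy": 0,"wz": 0,"fingers": -0.4}]'

```text
time: 21.37
ee_pos: [0.5303, -0.034, 0.2181]
eef_rot: [[-0.169, 0.937, -0.305], [0.986, 0.161, -0.052], [0.0, -0.31, -0.951]]
ft_force: [1.6, -0.1, 0.6]
grip_width: 0.0258
grip_force: 0.0
```

Call:
move_arm --moves '[{"dx": 0.1,"dy": 0,"dz": -0.08,"wx": 0,"wy": 0,"wz": 0,"fingers": 0},{"dx": 0.13,"dy": 0,"dz": 0,"wx": 0,"wy": 0,"wz": 0,"fingers": 0},{"dx": 0.13,"dy": 0,"dz": 0,"wx": 0,"wy": 0,"wz": 0,"fingers": 0},{"dx": 0.13,"dy": 0,"dz": 0,"wx": 0,"wy": 0,"wz": 0,"fingers": 0},{"dx": 0,"dy": 0,"dz": 0,"wx": 0,"wy": 0,"wz": 0,"fingers": 0}]'

```text
time: 21.78
ee_pos: [0.5107, 0.1202, 0.2406]
eef_rot: [[-0.177, 0.936, -0.304], [0.984, 0.17, -0.051], [0.004, -0.308, -0.951]]
ft_force: [-1.1, 0.5, 0.5]
grip_width: 0.0425
grip_force: 0.0
```

Run:
```python
from h import *
O=np.array([.5285,-.0379,.003]); S=np.array([[.9856,-.169,0],[.169,.9856,0],[0,0,1]])
def P(x,y,z): return O+S@np.array([x,y,z])/1000
f=lambda u,y:(-58.4+u*.309,y,18.5+u*.951)
s=snap('scene','scene4.png'); before=cv2.imread('pics/scene2.png')
d=cv2.absdiff(s['image'],before).max(2)
for nm,q in(('TL',f(135,-100)),('TR',f(135,100)),('BL',f(0,-100)),('BR',f(0,100))): print(nm,proj(s,P(*q)).round(1))
m=(d>25).astype(np.uint8); m=cv2.morphologyEx(m,cv2.MORPH_OPEN,np.ones((3,3)))
m[:, :225]=0; m[:,420:]=0; m[300:]=0
cs=[c for c in cv2.findContours(m,0,1)[0] if cv2.contourArea(c)>150]
for c in cs: print(cv2.contourArea(c),cv2.boundingRect(c),cv2.approxPolyDP(cv2.convexHull(c),4,True)[:,0].tolist())
```

```text
TL [277.6 236.8]
TR [337.3 189.8]
BL [267.8 263.5]
BR [323.5 218.4]
818.5 (324, 202, 68, 45) [[391, 202], [344, 244], [336, 246], [324, 232], [329, 218]]
530.5 (275, 191, 62, 53) [[336, 191], [321, 214], [275, 243], [290, 223]]
1197.0 (367, 113, 53, 61) [[369, 113], [419, 124], [419, 147], [393, 171], [383, 173], [373, 162]]
276.5 (335, 109, 31, 38) [[335, 113], [351, 109], [365, 132], [359, 145], [354, 146]]
2097.5 (350, 41, 70, 73) [[360, 41], [419, 79], [419, 99], [411, 111], [351, 105]]
601.0 (403, 35, 17, 42) [[406, 35], [419, 37], [419, 76], [403, 73]]
1117.5 (360, 0, 44, 33) [[400, 1], [403, 16], [394, 29], [380, 32], [365, 24], [363, 0]]
192.0 (329, 0, 32, 31) [[329, 0], [360, 30], [331, 11]]
```

Run:
```python
from h import *
O=np.array([.5285,-.0379,.003]); S=np.array([[.9856,-.169,0],[.169,.9856,0],[0,0,1]])
nb=np.array([.951,0,-.309])*5 # to back face
for n,off in(('scene',nb),('side',nb)):
    s=snap(n,n+'5.png')
    for u in(70,100,120):
        for sg in(-1,1):
            ys=np.arange(88,113,2)*sg; q=[O+S@((np.array([-58.4+u*.309,y,18.5+u*.951])+off)/1000) for y in ys]
            px=np.array([proj(s,x) for x in q]).astype(np.float32)
            c=cv2.remap(s['image'],px[:,:1],px[:,1:],1)[:,0]
            print(n,u,sg*88,'..',sg*112,c.mean(1).astype(int).tolist(),'sat',(c.max(1).astype(int)-c.min(1)).tolist())
```

```text
scene 70 -88 .. -112 [57, 61, 60, 60, 58, 58, 58, 64, 68, 77, 88, 100, 102] sat [3, 2, 2, 2, 2, 3, 2, 2, 1, 2, 3, 3, 2]
scene 70 88 .. 112 [115, 142, 140, 152, 153, 154, 150, 147, 147, 145, 143, 146, 149] sat [13, 17, 17, 19, 19, 17, 18, 19, 19, 18, 19, 19, 18]
scene 100 -88 .. -112 [62, 62, 61, 59, 60, 61, 61, 63, 73, 81, 93, 101, 103] sat [3, 3, 3, 3, 2, 2, 2, 2, 2, 2, 2, 1, 1]
scene 100 88 .. 112 [93, 104, 134, 142, 147, 146, 145, 144, 146, 147, 146, 145, 144] sat [9, 12, 18, 19, 19, 20, 19, 19, 18, 20, 20, 19, 18]
scene 120 -88 .. -112 [62, 60, 60, 60, 59, 58, 61, 70, 75, 83, 93, 100, 104] sat [2, 4, 2, 2, 3, 3, 3, 3, 2, 1, 2, 1, 1]
scene 120 88 .. 112 [83, 100, 134, 138, 149, 150, 147, 144, 144, 143, 142, 144, 145] sat [5, 9, 16, 17, 20, 19, 19, 19, 19, 18, 19, 19, 18]
side 70 -88 .. -112 [112, 112, 114, 115, 116, 117, 118, 118, 118, 117, 117, 116, 116] sat [20, 21, 22, 22, 21, 21, 21, 21, 21, 21, 20, 21, 21]
side 70 88 .. 112 [75, 68, 62, 58, 56, 56, 54, 53, 52, 51, 51, 51, 52] sat [3, 2, 3, 4, 3, 2, 1, 2, 2, 2, 3, 2, 4]
side 100 -88 .. -112 [79, 79, 81, 83, 82, 83, 83, 82, 80, 78, 74, 71, 71] sat [12, 13, 12, 13, 12, 13, 12, 12, 12, 11, 10, 11, 10]
side 100 88 .. 112 [108, 108, 112, 114, 114, 113, 114, 114, 117, 119, 119, 119, 117] sat [47, 55, 63, 68, 70, 71, 74, 78, 81, 83, 83, 82, 78]
side 120 -88 .. -112 [147, 148, 147, 147, 147, 147, 147, 147, 147, 147, 148, 149, 150] sat [10, 10, 10, 9, 10, 9, 9, 9, 9, 9, 10, 10, 10]
side 120 88 .. 112 [117, 116, 115, 114, 113, 113, 114, 115, 116, 116, 115, 115, 117] sat [47, 55, 64, 69, 75, 79, 80, 81, 82, 82, 81, 80, 81]
```

Call:
move_arm --moves '[{"dx": 0,"dy": 0,"dz": -0.05,"wx": -0.1,"wy": 0,"wz": 0,"fingers": 0},{"dx": 0,"dy": 0,"dz": -0.06,"wx": -0.1,"wy": 0,"wz": 0.1,"fingers": 0},{"dx": 0,"dy": 0,"dz": -0.06,"wx": -0.1,"wy": 0,"wz": 0,"fingers": 0},{"dx": 0,"dy": 0,"dz": -0.06,"wx": -0.1,"wy": 0,"wz": 0,"fingers": 0},{"dx": 0,"dy": 0,"dz": -0.06,"wx": 0,"wy": 0,"wz": 0.1,"fingers": 0}]'

```text
time: 22.35
ee_pos: [0.5248, 0.1135, 0.3267]
eef_rot: [[-0.014, 1.0, 0.009], [1.0, 0.015, -0.016], [-0.016, 0.008, -1.0]]
ft_force: [1.5, 0.9, 0.4]
grip_width: 0.0429
grip_force: 0.0
```

Call:
move_arm --moves '[{"dx": 0,"dy": 0,"dz": 0,"wx": 0,"wy": 0,"wz": 0.15,"fingers": 0},{"dx": 0,"dy": 0,"dz": 0,"wx": 0,"wy": 0,"wz": 0.15,"fingers": 0},{"dx": 0,"dy": 0,"dz": 0,"wx": 0,"wy": 0,"wz": 0.15,"fingers": 0},{"dx": 0,"dy": 0,"dz": 0,"wx": 0,"wy": 0,"wz": 0.15,"fingers": 0},{"dx": 0,"dy": 0,"dz": 0,"wx": 0,"wy": 0,"wz": 0.15,"fingers": 0}]'

```text
time: 22.77
ee_pos: [0.5258, 0.1131, 0.3252]
eef_rot: [[0.551, 0.835, 0.002], [0.835, -0.55, -0.016], [-0.012, 0.01, -1.0]]
ft_force: [0.4, 0.0, -0.9]
grip_width: 0.0426
grip_force: 0.0
```

Call:
move_arm --moves '[{"dx": 0,"dy": 0,"dz": 0,"wx": 0,"wy": 0,"wz": 0.15,"fingers": 0},{"dx": 0,"dy": 0,"dz": 0,"wx": 0,"wy": 0,"wz": 0.15,"fingers": 0},{"dx": 0,"dy": 0,"dz": 0,"wx": 0,"wy": 0,"wz": 0.15,"fingers": 0},{"dx": 0,"dy": 0,"dz": 0,"wx": 0,"wy": 0,"wz": 0.15,"fingers": 0},{"dx": 0,"dy": 0,"dz": 0,"wx": 0,"wy": 0,"wz": 0.15,"fingers": 0}]'

```text
time: 23.18
ee_pos: [0.5258, 0.1132, 0.3251]
eef_rot: [[0.922, 0.388, 0.002], [0.388, -0.921, -0.016], [-0.004, 0.015, -1.0]]
ft_force: [-0.5, 0.7, 0.2]
grip_width: 0.0428
grip_force: 0.0
```

Call:
move_arm --moves '[{"dx": 0,"dy": 0,"dz": 0,"wx": 0,"wy": 0,"wz": 0.15,"fingers": 0},{"dx": 0,"dy": 0,"dz": 0,"wx": 0,"wy": 0,"wz": 0.15,"fingers": 0},{"dx": 0,"dy": 0,"dz": 0,"wx": 0,"wy": 0,"wz": 0,"fingers": 0}]'

```text
time: 23.43
ee_pos: [0.5258, 0.1133, 0.3251]
eef_rot: [[0.987, 0.162, 0.002], [0.162, -0.987, -0.016], [-0.0, 0.016, -1.0]]
ft_force: [0.7, 0.0, -0.3]
grip_width: 0.0425
grip_force: 0.0
```

Call:
move_arm --moves '[{"dx": -0.014,"dy": 0.1,"dz": 0,"wx": 0,"wy": 0,"wz": 0,"fingers": 0},{"dx": -0.014,"dy": 0.12,"dz": 0,"wx": 0,"wy": 0,"wz": 0,"fingers": 0},{"dx": -0.014,"dy": 0.12,"dz": 0,"wx": 0,"wy": 0,"wz": 0,"fingers": 0},{"dx": -0.014,"dy": 0.1,"dz": 0,"wx": 0,"wy": 0,"wz": 0,"fingers": 0},{"dx": -0.014,"dy": 0.06,"dz": 0,"wx": 0,"wy": 0,"wz": 0,"fingers": 0}]'

```text
time: 23.85
ee_pos: [0.5302, -0.0414, 0.3274]
eef_rot: [[0.985, 0.171, 0.002], [0.171, -0.985, -0.016], [-0.001, 0.016, -1.0]]
ft_force: [-0.1, -0.7, -0.7]
grip_width: 0.0427
grip_force: 0.0
```

Call:
move_arm --moves '[{"dx": 0,"dy": 0,"dz": 0,"wx": 0,"wy": 0,"wz": 0,"fingers": 0},{"dx": 0,"dy": 0,"dz": 0,"wx": 0,"wy": 0,"wz": 0,"fingers": 0},{"dx": 0,"dy": 0,"dz": 0,"wx": 0,"wy": 0,"wz": 0,"fingers": 0}]'

```text
time: 24.1
ee_pos: [0.5304, -0.0364, 0.3273]
eef_rot: [[0.985, 0.173, 0.002], [0.173, -0.985, -0.015], [-0.0, 0.015, -1.0]]
ft_force: [0.3, 0.4, -1.1]
grip_width: 0.0427
grip_force: 0.0
```

Run:
```python
from h import *
O=np.array([.5285,-.0379,.003]); S=np.array([[.9856,-.169,0],[.169,.9856,0],[0,0,1]])
st=arm.get_state(); print(st['ee_pos'])
s=snap('wrist','w10.png'); im=s['image']; hsv=cv2.cvtColor(im,cv2.COLOR_BGR2HSV)
def wproj(x,y,z):
    c=s['R']@(O+S@np.array([x,y,z])/1000)+s['t']; h=np.hypot(c[0],c[1]); return c[:2]/h*np.arctan2(h,c[2])*s['fx']+[s['cx'],s['cy']]
for nm,q in(('top',(-16.7,-100,146.9)),('top',(-16.7,100,146.9)),('rail',(-21,-75,95)),('rail',(-21,75,95)),('spine end',(75,-23,17)),('spine end',(75,23,17)),('matF',(110,-130,0)),('matF',(110,130,0)),('bar',(-42,-85,17)),('bar',(-42,85,17))): print(nm,q,wproj(*q).round(1))
np.save('w10.npy',im)
u0,v0=wproj(-16.7,100,146.9); 
for v in range(int(v0)-40,int(v0)+14,4): print(v,[f"{h}/{a}/{b}" for h,a,b in hsv[v,180:470:14]])
```

```text
[ 0.53035179 -0.03643872  0.32731986]
top (-16.7, -100, 146.9) [423.7 232.2]
top (-16.7, 100, 146.9) [207.5 232.5]
rail (-21, -75, 95) [386.6 221.7]
rail (-21, 75, 95) [243.6 221.8]
spine end (75, -23, 17) [333.9 127. ]
spine end (75, 23, 17) [295.4 126.9]
matF (110, -130, 0) [417.5 102.6]
matF (110, 130, 0) [211.1 102. ]
bar (-42, -85, 17) [381.4 221.3]
bar (-42, 85, 17) [247.2 221.5]
192 ['18/41/136', '16/45/129', '12/48/134', '14/151/108', '14/147/92', '14/149/91', '14/147/90', '14/145/88', '14/152/97', '170/26/30', '0/20/52', '14/159/120', '14/151/150', '14/146/129', '13/147/144', '14/149/144', '14/153/128', '17/40/180', '17/37/180', '16/37/179', '18/38/179']
196 ['13/48/132', '12/49/130', '14/46/134', '14/155/94', '13/151/71', '14/148/86', '15/149/111', '13/143/80', '13/145/93', '173/30/34', '175/29/52', '14/149/132', '14/148/157', '14/149/118', '14/147/135', '14/148/141', '14/147/134', '15/46/181', '19/35/181', '16/40/179', '20/31/181']
200 ['15/47/131', '14/47/124', '16/49/130', '14/154/98', '13/149/99', '14/150/104', '13/149/94', '14/147/104', '14/145/81', '0/14/36', '15/16/3
[... 2506 characters left out ...]
10/16/143', '4/13/142', '7/16/141', '4/13/138', '11/15/137', '9/13/135', '11/15/136', '9/13/134', '175/11/137', '15/15/135', '18/36/179', '20/32/181', '19/40/179']
240 ['18/37/181', '20/35/180', '23/33/169', '0/21/73', '10/39/79', '14/51/95', '11/53/77', '10/66/70', '12/67/65', '11/78/69', '13/42/73', '15/35/59', '15/35/58', '18/45/57', '15/45/57', '13/119/105', '12/120/108', '18/39/178', '20/31/181', '25/24/183', '25/27/180']
244 ['19/35/181', '18/37/180', '17/39/182', '14/146/157', '14/147/85', '0/0/25', '143/44/23', '90/38/20', '120/7/39', '0/6/41', '165/23/44', '170/26/30', '90/11/23', '135/26/20', '0/12/42', '14/148/152', '14/150/119', '20/37/180', '23/29/182', '23/28/180', '30/21/178']
```

Run:
```python
from h import *
im=np.load('w10.npy'); s=snap('wrist'); hsv=cv2.cvtColor(im,cv2.COLOR_BGR2HSV).astype(int)
O=np.array([.5285,-.0379,.003]); S=np.array([[.9856,-.169,0],[.169,.9856,0],[0,0,1]])
sf=lambda u,v,z:(S.T@(wray(s,u,v,z)-O)*1000).round(1)
for v in(233,234,235,236):
    i=np.flatnonzero((hsv[v,150:480,2]<160)&(hsv[v,150:480,1]<28))+150; print('tab',v,i.min(),i.max()+1,sf(i.min(),v,.150),sf(i.max()+1,v,.150))
for v in(135,145,155):
    i=np.flatnonzero((hsv[v,270:365,2]<62)&(hsv[v,270:365,1]<70))+270; print('spine',v,i.min(),i.max()+1,sf(i.min(),v,.02),sf(i.max()+1,v,.02))
for v in(222,224): print(v,'L',hsv[v,228:262,2].tolist(),'R',hsv[v,370:402,2].tolist())
for v in(110,120): 
    i=np.flatnonzero((hsv[v,150:480,1]>95))+150; print('mat',v,i.min(),i.max()+1,sf(i.min(),v,.003),sf(i.max()+1,v,.003))
```

```text
tab 233 208 421 [-17.1 100.  147. ] [-17.3 -96.9 147. ]
tab 234 208 421 [-18.1 100.1 147. ] [-18.2 -97.  147. ]
tab 235 207 421 [-19.  101.1 147. ] [-19.2 -97.1 147. ]
tab 236 208 421 [-20.  100.2 147. ] [-20.2 -97.2 147. ]
spine 135 295 332 [65.3 24.  17. ] [ 65.4 -20.3  17. ]
spine 145 295 332 [53.2 24.  17. ] [ 53.3 -20.4  17. ]
spine 155 296 332 [41.  22.9 17. ] [ 41.1 -20.5  17. ]
222 L [115, 110, 98, 91, 96, 98, 101, 111, 118, 117, 112, 102, 97, 92, 84, 89, 120, 124, 122, 123, 123, 120, 122, 126, 123, 123, 126, 123, 122, 125, 124, 124, 123, 122] R [115, 117, 117, 115, 115, 117, 115, 116, 115, 117, 115, 116, 116, 115, 115, 115, 111, 114, 137, 133, 129, 123, 109, 88, 109, 130, 136, 145, 155, 157, 144, 140]
224 L [102, 103, 106, 108, 105, 103, 100, 100, 98, 99, 101, 99, 101, 94, 89, 104, 125, 126, 124, 124, 128, 125, 127, 124, 125, 127, 127, 127, 124, 123, 125, 126, 128, 122] R [117, 120, 119, 117, 118, 114, 117, 117, 115, 117, 116, 116, 116, 117, 117, 114, 109, 116, 134, 143, 147, 145, 129, 122, 127, 134, 135, 147, 161, 175, 176, 165]
mat 110 212 418 [ 99.7 129.5   0. ] [ 100.7 -130.4    0. ]
mat 120 213 417 [ 86.8 128.4   0. ] [  87.7 -129.5    0. ]
```

The tablet's centre is within about 2 mm of the stand's centre line, it is parallel to the ledge and leaning as expected, and the gripper is clear of everything.

```bash
python3 -c "
from h import *
print(arm.finish_job())"
```

```text
the job is handed in; nothing more can be done
None
```

I handed the job in at about 24 s of the 70 s allowed. The stand is open in the middle of the mat with its ledge towards you, and the tablet leans back on it behind the hooks, centred to within about 2 mm.

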